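# Load the guarded connector feeder and cycle it

### The arm

A 6-joint arm with a two-finger parallel gripper is mounted at the origin on the work surface. World frame = base frame: x ahead of the robot, y to its left, z up, the work surface at z = 0. Lengths are in mm, angles in degrees, forces in N, time in s.
With the tool pointing down it reaches from about 300 to 850 mm from the base axis. Payload 4.2 kg.
Tool frame: the origin (TCP) lies between the finger pads; the fingertips stand 22 mm ahead of it and the grasp point (between the pads) lies 3 mm ahead of it (env.finger_overhang is the distance from the TCP to the fingertips, in mm); z points along the fingers, y is the line along which they close (so a half turn about z gives the same grasp; the last joint's range is limited). The gripper opens to 91 mm and grips with 3 to 60 N. Pads are 32 mm wide; open, the fingers measure 118 mm over their backs; the gripper's body (76 mm by 178 mm) begins 60 mm behind the grasp point.
Start: joints at [72.307, 18.312, 89.639, -0, 72.044, -1.146], TCP at [163.764, 551.204, 201.776] pointing down, gripper open.
Joint ranges: [-177.97, 177.97], [-48.28, 115.42], [12.27, 149.76], [-77.06, 257.06], [2.81, 150.46], [-146.56, 146.56]. Speed limits (degrees/s): [147.25, 147.25, 180, 180, 180, 180].

### API

Orientations are given as [roll, pitch, yaw] about the fixed x, y, z axes, in that order (R = Rz(yaw) Ry(pitch) Rx(roll)).
In Python, from workcell import state, cams, ticket, look_for, outline_of, env gives the robot as it stands.
- The arm moves only by the tool servo_tool, never from a script. Its argument "steps" is a list of rows, each a list of 3 entries, a list of its own where there are three numbers: the closure in counts, from 0 (fully open) to 255 (shut), then the shift along the tool's x, y, z in mm, then the turn, a rotation vector about the tool's x, y, z in rad. A call has exactly 10 rows; each row shifts and turns the commanded pose from where the row before left it, along the tool's axes as they then stand; what a row does not reach is not made up. A row lasts 1/10 s, in which the tool goes at most 50 mm and 8.59 degrees, less where a joint would pass 70% of its speed; a pose out of reach is approached as far as the arm can. A call with a gripper value outside its range is refused whole. The fingers move at their own pace and stop on an object; "squeeze" is the grip in N (left out, the last holds). Time passes only in rows, so rows that do not move let the fingers close, or fill a call up. It gives the time, the measured TCP pose, the force, the opening and the grip force at its end, in the units of the state.
- state(): the state, without advancing time (a new reading comes with each control period).
- cams.grab_frame(name): name is "scene" or "top" or "wrist"; returns a dict with "color" (480x640x3 uint8, red, green, blue), "z_map" (480x640 float32, mm along the optical axis (not along the pixel's ray), 0 where there is no reading), "fovy" (degrees; the focal length in pixels is half the picture's height over the tangent of half this angle, whatever the lens; pixels are square), "cx", "cy" (the principal point, pixels), "eye" and "rotation" of the camera in the world; the wrist camera has in their place "tool_from_camera" (4x4, takes a point from camera to tool coordinates, whose origin is the TCP and whose axes are the flange's). Camera axes: x right, y up, looking along -z (the intrinsics and any distortion apply to the point x, -y, -z); pixel columns grow to the right and rows downward; lengths in mm; the calibration is good to about 2 mm. A picture is of the moment at which its call begins: read the wrist's pose just before it.
- ticket.job_done(): hands the job in; it is judged then, once.
Trained networks look in a picture, given as the dict that the camera call returned (one of the last four; its "shot" number tells which), for a name from the list of things; names that differ only in an ending like _2 or _b are one class to them, and where a whole thing is asked for, a point or a joint stands for the part that bears it (a point fixed in the world has none). Each returns a list of dicts, best first, with "confidence" (0 to 1); they miss things now and then, are a little off and sometimes report something else, mostly with a low value. They report only what shows in the picture. A call takes as long as a camera call.
- look_for(picture, thing): "at" ([column, row] in pixels, amid what is visible of it).
- outline_of(picture, thing): "pixels" (480x640 bool, what is visible of it) and "at" ([column, row] in pixels, amid what is visible of it).
The state is a dict: "time_s": time; "qpos": joint angles; "qvel": joint speeds; "effort": joint torques, N m; "ee_pos": TCP position; "ee_rot": TCP orientation; "force": force on the tool from outside, world axes, zero at the start; "torque": the same for the moment, N m; "gripper_width": finger opening in mm; "gripper_force": force on a finger pad.
Only numpy, scipy, OpenCV 4.12 (cv2) and the standard library are available. Lean on these libraries where they do the work, as an engineer would, in place of code of your own. Each camera call takes 0.05 s, during which the arm holds its last target. There are 200 camera calls.

### The job

Load the feeder with all the brass connector blanks: pull the red plunger knob and slide the cover fully open, empty the cup into the chamber and put the blanks that lie on the bench in too, and stand the empty cup upright back in the middle of its blue mat. Slide the cover fully shut so that the plunger locks it again, then press the yellow treadle down to its stop and let it spring back. Never press the treadle while the cover is open, and leave the bottle, the positioner and the screwdriver where they are.

Things in the scene. Friction and masses are not known exactly. Their poses are not given: they have to be found in the camera images.
- feeder: Grey steel parts feeder fixed to the bench. Origin on the bench under the centre of its loading chamber; its y axis is the way the cover slides open. It spans x -72..72, y -70..230 mm, 60 mm high. Chamber: open pit, x and y -60..60 mm, floor at 12 mm, rim at 60 mm; the rest (y over 60 mm) is a solid deck. Side rails 5 mm wide along both long sides reach 70 mm height
- cover (a joint): Sliding cover, aluminium frame and clear window, 132 x 176 x 6 mm, top face 66.5 mm above the bench. 0 = fully shut, 0.12 m = fully open (slid along the feeder's +y; chamber then clear for y -60..52 mm); firm stops at both. About 2 N drag, stays where left; locked (2 mm play) while the plunger's pin is in a hole
- plunger (a joint): Spring index plunger on the cover, lifted straight up by its knob: 0 = pin down, 0.014 m = upper stop; 2.4 N spring at the bottom, 8 N at the top. The pin sits 10 mm deep in a hole of the deck; lifted clear of it, the cover can be slid by the same knob. Holes at cover 0 and 0.12 m; released between them, the pin rides on the deck and drops by itself into the next hole
- knob_mid (a point): Centre of the plunger's red round knob: 26 mm diameter, 22 mm high, vertical axis. With the pin down it is 91.5 mm above the bench and the knob's underside is 14 mm over the cover. At feeder x 0, y 85 mm + cover travel; moves with cover and plunger
- treadle (a joint): Yellow hinged spring treadle (pedal), standing on the bench: 0 = up (rest), 0.28 rad = down on its stop. Springs back by itself; needs about 4 N on the pad to start moving and about 11 N at the stop
- treadle_pad (a point): Where to press: middle of the black rubber pad (70 x 70 mm) on the treadle's upper face, at the end nearer the robot, 105 mm from the hinge line. About 73 mm above the bench at rest, tilted 0.36 rad; on the stop about 28 mm lower, tilted 0.08 rad, and about 8 mm further from the hinge
- cup_mid (a point): Centre (half-way up) of the white plastic cup, a square beaker open on top: 60 x 60 mm outside with its faces square to its x and y, 75 mm high along its z, straight walls and floor 3 mm thick, about 120 g empty; blanks slide out of it readily (friction about 0.3). It starts upright on the blue mat with 4 to 6 brass blanks in it, which fill it to below two thirds
- mat_top (a point): Centre of the upper face of the cup's round blue mat, 96 mm diameter, 3 mm thick, fixed to the bench
- blank1_mid (a point): Centre of a brass connector blank, a square block 16 x 16 x 18 mm (18 along its z), 20 g; starts in the cup.
- blank2_mid (a point): Centre of a brass connector blank, a square block 16 x 16 x 18 mm (18 along its z), 20 g; starts in the cup.
- blank3_mid (a point): Centre of a brass connector blank, a square block 16 x 16 x 18 mm (18 along its z), 20 g; starts in the cup.
- blank4_mid (a point): Centre of a brass connector blank, a square block 16 x 16 x 18 mm (18 along its z), 20 g; starts in the cup. May be absent
- blank5_mid (a point): Centre of a brass connector blank, a square block 16 x 16 x 18 mm (18 along its z), 20 g; starts in the cup. May be absent
- blank6_mid (a point): Centre of a brass connector blank, a square block 16 x 16 x 18 mm (18 along its z), 20 g; starts in the cup. May be absent
- blank7_mid (a point): Centre of a brass connector blank, a square block 16 x 16 x 18 mm (18 along its z), 20 g; starts on the bench in front of the feeder, standing. May be absent
- blank8_mid (a point): Centre of a brass connector blank, a square block 16 x 16 x 18 mm (18 along its z), 20 g; starts on the bench in front of the feeder, standing. May be absent
- blank9_mid (a point): Centre of a brass connector blank, a square block 16 x 16 x 18 mm (18 along its z), 20 g; starts on the bench in front of the feeder, standing. May be absent
- flux_bottle: Bystander: blue bottle, 48 mm diameter, 100 mm high, origin under its centre
- positioner: Bystander: black and red probe positioner, 60 x 50 x 88 mm, origin under its centre
- driver: Bystander: screwdriver lying on the bench, nearer the robot than the feeder

How it is judged (in metres and radians):
On the way, in this order (a step that is already met when the one before it is completed fails the run):
1. the plunger is pulled (value of joint plunger above 0.009 m), for 0.1 s.
2. the cover is fully open (value of joint cover above 0.11 m), for 0.2 s.
3. all blanks lie in the chamber, with the cover open (x of blank1_mid in the frame of feeder between -0.06 and 0.06 m and y of blank1_mid in the frame of feeder between -0.06 and 0.06 m and z of blank1_mid in the frame of feeder between 0.01 and 0.058 m and x of blank2_mid in the frame of feeder between -0.06 and 0.06 m and y of blank2_mid in the frame of feeder between -0.06 and 0.06 m and z of blank2_mid in the frame of feeder between 0.01 and 0.058 m and x of blank3_mid in the frame of feeder between -0.06 and 0.06 m and y of blank3_mid in the frame of feeder between -0.06 and 0.06 m and z of blank3_mid in the frame of feeder between 0.01 and 0.058 m and x of blank4_mid in the frame of feeder between -0.06 and 0.06 m and y of blank4_mid in the frame of feeder between -0.06 and 0.06 m and z of blank4_mid in the frame of feeder between 0.01 and 0.058 m and x of blank5_mid in the frame of feeder between -0.06 and 0.06 m and y of blank5_mid in the frame of feeder between -0.06 and 0.06 m and z of blank5_mid in the frame of feeder between 0.01 and 0.058 m and x of blank6_mid in the frame of feeder between -0.06 and 0.06 m and y of blank6_mid in the frame of feeder between -0.06 and 0.06 m and z of blank6_mid in the frame of feeder between 0.01 and 0.058 m and x of blank7_mid in the frame of feeder between -0.06 and 0.06 m and y of blank7_mid in the frame of feeder between -0.06 and 0.06 m and z of blank7_mid in the frame of feeder between 0.01 and 0.058 m and x of blank8_mid in the frame of feeder between -0.06 and 0.06 m and y of blank8_mid in the frame of feeder between -0.06 and 0.06 m and z of blank8_mid in the frame of feeder between 0.01 and 0.058 m and x of blank9_mid in the frame of feeder between -0.06 and 0.06 m and y of blank9_mid in the frame of feeder between -0.06 and 0.06 m and z of blank9_mid in the frame of feeder between 0.01 and 0.058 m and value of joint cover above 0.05 m), for 0.2 s.
4. the cover is shut and the plunger's pin is home (value of joint cover below 0.005 m and value of joint plunger below 0.002 m), for 0.2 s.
5. the treadle is pressed to its stop (value of joint treadle above 0.255 rad), for 0.1 s.
At the end, for the whole second after the job is handed in: All blanks present lie in the chamber below its rim; cover shut (within 5 mm), pin down (within 2 mm); treadle pressed to its stop after that and up again (below 0.04 rad); cup upright (within 0.1 rad) on the mat, centre within 30 mm of the mat's (all of step 4 and x of blank1_mid in the frame of feeder between -0.06 and 0.06 m and y of blank1_mid in the frame of feeder between -0.06 and 0.06 m and z of blank1_mid in the frame of feeder between 0.01 and 0.058 m and x of blank2_mid in the frame of feeder between -0.06 and 0.06 m and y of blank2_mid in the frame of feeder between -0.06 and 0.06 m and z of blank2_mid in the frame of feeder between 0.01 and 0.058 m and x of blank3_mid in the frame of feeder between -0.06 and 0.06 m and y of blank3_mid in the frame of feeder between -0.06 and 0.06 m and z of blank3_mid in the frame of feeder between 0.01 and 0.058 m and x of blank4_mid in the frame of feeder between -0.06 and 0.06 m and y of blank4_mid in the frame of feeder between -0.06 and 0.06 m and z of blank4_mid in the frame of feeder between 0.01 and 0.058 m and x of blank5_mid in the frame of feeder between -0.06 and 0.06 m and y of blank5_mid in the frame of feeder between -0.06 and 0.06 m and z of blank5_mid in the frame of feeder between 0.01 and 0.058 m and x of blank6_mid in the frame of feeder between -0.06 and 0.06 m and y of blank6_mid in the frame of feeder between -0.06 and 0.06 m and z of blank6_mid in the frame of feeder between 0.01 and 0.058 m and x of blank7_mid in the frame of feeder between -0.06 and 0.06 m and y of blank7_mid in the frame of feeder between -0.06 and 0.06 m and z of blank7_mid in the frame of feeder between 0.01 and 0.058 m and x of blank8_mid in the frame of feeder between -0.06 and 0.06 m and y of blank8_mid in the frame of feeder between -0.06 and 0.06 m and z of blank8_mid in the frame of feeder between 0.01 and 0.058 m and x of blank9_mid in the frame of feeder between -0.06 and 0.06 m and y of blank9_mid in the frame of feeder between -0.06 and 0.06 m and z of blank9_mid in the frame of feeder between 0.01 and 0.058 m and horizontal distance between cup_mid and mat_top below 0.03 m and angle between cup_mid's own z axis and vertical below 0.1 rad and height (world z) of cup_mid below 0.05 m and value of joint treadle below 0.04 rad); the robot touches nothing.
It fails at once if the treadle is pressed while the cover is open (value of joint treadle above 0.12 rad and value of joint cover above 0.015 m).
It fails at once if a bystander (bottle, positioner, screwdriver) is moved by more than 40 mm or the bottle or positioner toppled (distance of any of flux_bottle, positioner, driver from where it was at the start of the episode above 0.04 m or angle between any of flux_bottle, positioner's own z axis and vertical above 0.5 rad).
Of blank4, blank5, blank6 only 1 to 3 are there at a start; the rules pass over those that are not, and their reading is None.
Of blank7, blank8, blank9 only 1 to 3 are there at a start; the rules pass over those that are not, and their reading is None.
At some moment in a run one of blank7, blank8, blank9, cup may be knocked a few centimetres aside while the robot is not near it.
It also fails if it takes over 210 s, if anything falls off the work surface, if the arm or the gripper's body presses on something with over 40 N, if the wrist force passes 120 N, or if a joint passes its speed limit or range.

## Working session

There is one attempt and no reset: what is moved stays moved. The work goes in short steps, Python scripts to look and compute and a tool call to move; the robot and the scene stay as the last step left them, time stands still between calls to the robot, and variables do not carry over. Pictures are saved under pics/ and viewed, at most 14 in all, crops included, and the job is handed in when it is done.

Besides the shell and the picture viewer there is one more tool, called after "Request:" in YAML: its name, and indented under it one key for each argument. servo_tool: Moves the arm, as the interface text tells. Its arguments: {"type":"object","properties":{"steps":{"type":"array","items":{"type":"array"}},"squeeze":{"type":"number"}},"required":["steps"]}

```bash
mkdir -p pics; ls; cat > h.py <<'E'
import numpy as np, cv2
from workcell import state, cams, ticket, look_for, outline_of, env
from scipy.spatial.transform import Rotation as R
def K(f):
    fl=240/np.tan(np.radians(f["fovy"])/2); return fl,f["cx"],f["cy"]
def pose(f,s=None):
    if "eye" in f:
        T=np.eye(4); T[:3,:3]=np.array(f["rotation"]).reshape(3,3); T[:3,3]=f["eye"]; return T
    T=np.eye(4); T[:3,:3]=R.from_euler("xyz",s["ee_rot"],degrees=True).as_matrix(); T[:3,3]=s["ee_pos"]
    return T@np.array(f["tool_from_camera"])
def cloud(f,s=None):
    fl,cx,cy=K(f); v,u=np.mgrid[0:480,0:640]; z=f["z_map"].astype(float)
    P=np.stack([(u-cx)/fl*z,-(v-cy)/fl*z,-z],-1); T=pose(f,s)
    W=P@T[:3,:3].T+T[:3,3]; W[z<=0]=np.nan; return W
def px(f,p,s=None):
    fl,cx,cy=K(f); T=pose(f,s); c=(np.asarray(p)-T[:3,3])@T[:3,:3]
    return cx+fl*c[0]/-c[2], cy-fl*c[1]/-c[2]
def ray(f,uv,z,s=None):
    fl,cx,cy=K(f); T=pose(f,s); d=T[:3,:3]@np.array([(uv[0]-cx)/fl,-(uv[1]-cy)/fl,-1]); o=T[:3,3]
    return o+d*(z-o[2])/d[2]
def save(f,n,crop=None,k=1):
    im=f["color"][:,:,::-1]
    if crop: a,b,c,d=crop; im=im[b:d,a:c]
    if k!=1: im=cv2.resize(im,None,fx=k,fy=k,interpolation=cv2.INTER_CUBIC)
    cv2.imwrite("pics/"+n+".png",im)
def grab(n):
    s=state(); f=cams.grab_frame(n); return s,f
E
python3 - <<'E'
from h import *
np.set_printoptions(precision=1,suppress=True)
for n in ["scene","top"]:
    s,f=grab(n); save(f,n+"0"); print(n,f["fovy"],f["cx"],f["cy"],f.get("eye"),[k for k in f])
    W=cloud(f)
    for t in ["feeder","cover","knob_mid","treadle","treadle_pad","cup_mid","mat_top","blank1_mid","blank7_mid","flux_bottle","positioner","driver"]:
        try: r=look_for(f,t)
        except Exception as e: print(t,e); continue
        print(t,[(np.round(q["at"]),round(q["confidence"],2),W[int(q["at"][1]),int(q["at"][0])]) for q in r[:7]])
print(state())
E
```

```text
pics
scene 46.59414692864793 316.5964304146407 245.7269893798317 [1346.9  473.6  903.9] ['color', 'z_map', 'fovy', 'cx', 'cy', 'eye', 'rotation', 'shot']Traceback (most recent call last):
  File "<stdin>", line 5, in <module>
  File "h.py", line 13, in cloud
    P=np.stack([(u-cx)/fl*z,-(v-cy)/fl*z,-z],-1); T=pose(f,s)
                                                    ~~~~^^^^^
  File "h.py", line 8, in pose
    T=np.eye(4); T[:3,:3]=np.array(f["rotation"]).reshape(3,3); T[:3,3]=f["eye"]; return T
                          ~~~~~~~~~~~~~~~~~~~~~~~~~~~~~~~^^^^^
ValueError: cannot reshape array of size 3 into shape (3,3)
```

```bash
sed -i 's/np.array(f\["rotation"\]).reshape(3,3)/R.from_euler("xyz",f["rotation"],degrees=True).as_matrix()/' h.py
python3 - <<'E'
from h import *
np.set_printoptions(precision=1,suppress=True)
for n in ["scene","top"]:
    s,f=grab(n); save(f,n+"0"); print(n,f["fovy"],f["cx"],f["cy"],f.get("eye"),f["rotation"],[k for k in f])
    W=cloud(f)
    for t in ["feeder","cover","knob_mid","treadle","treadle_pad","cup_mid","mat_top","blank1_mid","blank7_mid","flux_bottle","positioner","driver"]:
        try: r=look_for(f,t)
        except Exception as e: print(t,e); continue
        print(t,[(np.round(q["at"]),round(q["confidence"],2),W[int(q["at"][1]),int(q["at"][0])]) for q in r[:7]])
print(state())
f=cams.grab_frame("wrist");print({k:f[k] for k in f if k not in("color","z_map")})
E
```

```text
scene 46.59414692864793 316.5964304146407 245.7269893798317 [1346.9  473.6  903.9] [ 49.4   0.1 120.2] ['color', 'z_map', 'fovy', 'cx', 'cy', 'eye', 'rotation', 'shot']
feeder [(array([373., 267.]), 0.7, array([448. ,  98.5,  14.3])), (array([288., 281.]), 0.64, array([626.2, -20.4,  60.2]))]
cover [(array([264., 258.]), 0.83, array([ 594.1, -104.9,   64.5]))]
knob_mid [(array([285., 260.]), 0.7, array([613.1, -34.6, 102. ]))]
treadle [(array([469., 310.]), 0.94, array([514.8, 346.2,  59. ]))]
treadle_pad []
cup_mid [(array([196., 203.]), 0.59, array([ 522.6, -362. ,   76.3])), (array([371., 269.]), 0.47, array([453.2,  98.8,   8.9]))]
mat_top [(array([195., 203.]), 0.69, array([ 522.6, -362. ,   76.3])), (array([197., 227.]), 0.46, array([ 526.8, -368.8,    2.7]))]
blank1_mid [(array([193., 227.]), 0.64, array([ 531.2, -375. ,    3.2]))]
blank7_mid [(array([374., 266.]), 0.51, array([449.4, 101.6,  16.7]))]
flux_bottle [(array([396., 367.]), 0.63, array([727.4, 277.1,  69.8]))]
positioner [(array([153., 265.]), 0.7, array([ 725. , -323.4,   43.6]))]
driver [(array([268., 192.]), 0.6
[... 1373 characters left out ...]
9, array([701.3, 255.4,  78.2]))]
{'time_s': 1.35, 'qpos': array([72.3, 18.3, 89.6, -0. , 72. , -1.1]), 'qvel': array([-0. ,  0. , -0. , -0. ,  0.1, -0. ]), 'effort': array([ -0. , -41.2, -23.2,   0.1,   0. ,  -0. ]), 'ee_pos': array([163.8, 551.2, 201.8]), 'ee_rot': array([180. ,   0. , 163.5]), 'force': array([-0.4,  0.3, -0.2]), 'torque': array([-0.,  0.,  0.]), 'gripper_force': 0.0, 'gripper_width': 91.08852147135958}
{'fovy': 59.71808012808315, 'cx': 317.843035372281, 'cy': 236.56006005046416, 'tool_from_camera': array([[  -0. ,    1. ,    0.2,   64.3],
       [   1. ,    0. ,    0. ,   -0.3],
       [   0. ,    0.2,   -1. , -183.6],
       [   0. ,    0. ,    0. ,    1. ]]), 'shot': 4}
```

View pics/scene0.png

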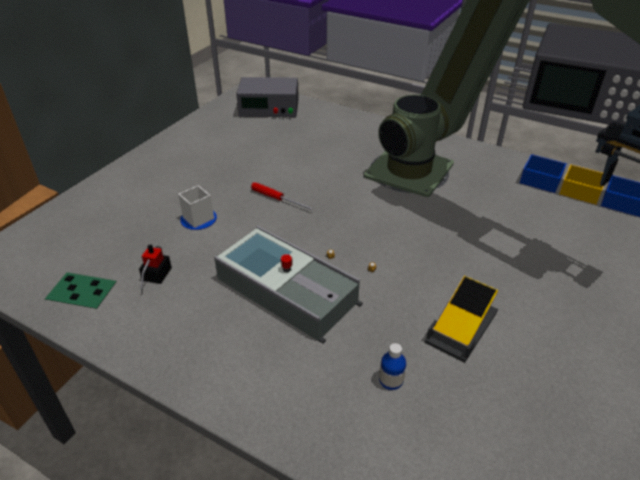

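View pics/top0.png

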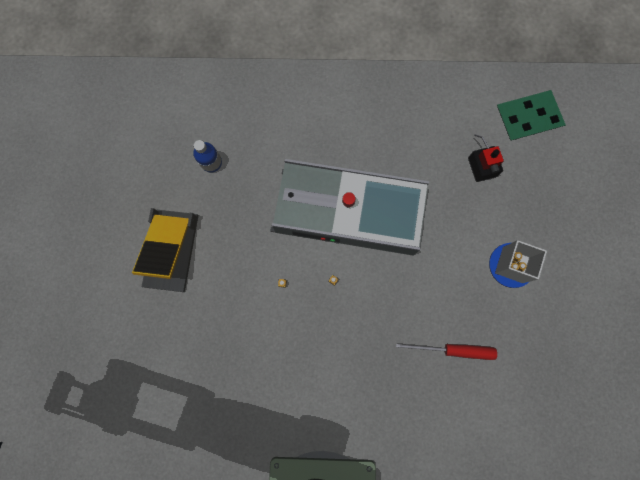

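```bash
python3 - <<'E'
from h import *
np.set_printoptions(precision=1,suppress=True)
for n in ["top","scene"]:
    s,f=grab(n); W=cloud(f); hsv=cv2.cvtColor(f["color"],cv2.COLOR_RGB2HSV); H,S,V=[hsv[:,:,i].astype(int) for i in range(3)]
    x,y,z=W[...,0],W[...,1],W[...,2]
    m=(abs(z-65)<9)&(x>480)&(x<720)&(y>-230)&(y<200)
    m=cv2.morphologyEx(m.astype(np.uint8),cv2.MORPH_OPEN,np.ones((3,3)))>0
    r=cv2.minAreaRect(W[m][:,:2].astype(np.float32)); print(n,"feeder rect",r, m.sum())
    def blobs(mask,z0,name,amin=8):
        k,l,st,c=cv2.connectedComponentsWithStats(mask.astype(np.uint8))
        for i in range(1,k):
            if st[i,4]>=amin: print(n,name,"px",c[i],"area",st[i,4],"ray",ray(f,c[i],z0),"med",np.nanmedian(W[l==i],0))
    red=((H<8)|(H>172))&(S>150)&(V>80)
    blobs(red&(x>500)&(x<700)&(abs(y)<150),91.5,"knob")
    brass=(H>10)&(H<26)&(S>80)&(V>80)
    blobs(brass&(x>300)&(x<580)&(y<250),9,"brass",5)
    yel=(H>19)&(H<32)&(S>180)&(V>100)
    blobs(yel&(x>380)&(x<700)&(y>250)&(y<450),55,"treadle",50)
    blue=(H>100)&(H<125)&(S>170)&(V>80)&(y<-280)&(abs(z)<8)
    if n: 
        blobs(blue,3,"mat",30)
        q=W[blue]; 
        if len(q): print("mat ext",q[:,:2].min(0),q[:,:2].max(0),cv2.minEnclosingCircle(q[:,:2].astype(np.float32)))
    c=(z>60)&(z<82)&(x>420)&(x<600)&(y<-280)&(y>-460)
    if c.sum(): print("cup top",c.sum(),W[c].mean(0),cv2.minAreaRect(W[c][:,:2].astype(np.float32)))
    for t in ["treadle","treadle_pad"]:
        o=outline_of(f,t)
        if o:
            q=W[o[0]["pixels"]]; q=q[np.isfinite(q[:,0])]; q=q[q[:,2]>20]; print(t,o[0]["confidence"],len(q),cv2.minAreaRect(q[:,:2].astype(np.float32)),q[:,2].min(),q[:,2].max())
    if n=="top": save(f,"topc",(450,220,570,310),5)
E
```

```text
top feeder rect ((605.5027465820312, -44.51039123535156), (300.71954345703125, 145.46380615234375), 81.81446838378906) 9993
top knob px [348.5 198.4] area 115 ray [608.3 -39.9  91.5] med [605.  -38.9 102.2]
top brass px [517.2 255.6] area 40 ray [ 515.8 -399.3    9. ] med [ 509.5 -385.8   40.6]
top brass px [518.8 265.2] area 68 ray [ 495.5 -401.5    9. ] med [ 492.7 -397.5   23.3]
top brass px [333.  279.8] area 42 ray [454.9 -13.2   9. ] med [453.9 -13.3  15. ]
top brass px [281.7 282.6] area 45 ray [446.2  94.5   9. ] med [444.8  93.2  15.5]
top treadle px [165.7 234.1] area 1070 ray [535.1 332.1  55. ] med [543.6 334.1  46.2]
top mat px [501.5 269.3] area 390 ray [ 486.7 -367.3    3. ] med [ 480.5 -362.8    2.8]
mat ext [ 451.9 -417.7] [ 544.  -342.7] ((497.0043029785156, -389.2398986816406), 47.26104736328125)
cup top 513 [ 496.9 -389.7   72.3] ((497.1387939453125, -389.5158386230469), (61.74410629272461, 61.23518753051758), 71.02037048339844)
treadle 0.8 2332 ((512.0958251953125, 338.51324462890625), (78.98168182373047, 133.547607421875), 84.35044860839844) 29.28774017544231 87
[... 666 characters left out ...]
2.6] area 1251 ray [552.6 342.3  55. ] med [545.5 341.   45.2]
scene mat px [197.7 223.4] area 142 ray [ 516.5 -371.7    3. ] med [ 522.5 -359.1    2.9]
mat ext [ 461.2 -427.5] [ 543.2 -338.8] ((498.9300842285156, -385.15765380859375), 46.39265441894531)
cup top 378 [ 497.4 -385.8   70.7] ((496.0328063964844, -388.06353759765625), (69.2877426147461, 62.12062072753906), 70.25274658203125)
treadle 0.77 2338 ((513.9868774414062, 340.40484619140625), (77.22219848632812, 136.14712524414062), 84.90974426269531) 27.870974448456877 87.014504359228
treadle_pad 0.59 2305 ((512.1836547851562, 340.369873046875), (76.7541732788086, 133.04989624023438), 84.46673583984375) 28.22087722599906 87.014504359228
```

Request:
servo_tool:
  steps:
    - [60,[0,0,0],[0,0,0.1426]]
    - [60,[0,0,0],[0,0,0.1426]]
    - [60,[0,0,0],[0,0,0.1426]]
    - [60,[0,0,0],[0,0,0.1426]]
    - [60,[0,0,0],[0,0,0.1426]]
    - [60,[0,0,0],[0,0,0.1426]]
    - [60,[0,0,0],[0,0,0.1426]]
    - [60,[0,0,0],[0,0,0.1426]]
    - [60,[0,0,0],[0,0,0.1426]]
    - [60,[0,0,0],[0,0,0.1426]]
  squeeze: 40

```text
time_s: 2.7
ee_pos: [163.8, 551.2, 201.8]
ee_rot: [-180.0, -0.0, 81.4]
force: [0.2, -0.5, 0.5]
gripper_width: 69.4
gripper_force: 0.0
```

Request:
servo_tool:
  steps:
    - [100,[-26,26,0],[0,0,0]]
    - [100,[-26,26,0],[0,0,0]]
    - [100,[-26,26,0],[0,0,0]]
    - [100,[-26,26,0],[0,0,0]]
    - [100,[-26,26,0],[0,0,0]]
    - [100,[-26,26,0],[0,0,0]]
    - [100,[-26,26,0],[0,0,0]]
    - [100,[-26,26,0],[0,0,0]]
    - [100,[-26,26,0],[0,0,0]]
    - [100,[-26,26,0],[0,0,0]]

```text
time_s: 3.7
ee_pos: [384.5, 255.3, 202.0]
ee_rot: [180.0, -0.0, 81.8]
force: [1.1, 0.8, 0.2]
gripper_width: 55.3
gripper_force: 0.0
```

Request:
servo_tool:
  steps:
    - [100,[-26,26,0],[0,0,0]]
    - [100,[-26,26,0],[0,0,0]]
    - [100,[-26,26,0],[0,0,0]]
    - [100,[-26,26,0],[0,0,0]]
    - [100,[-26,26,0],[0,0,0]]
    - [100,[-26,26,0],[0,0,0]]
    - [100,[-26,26,0],[0,0,0]]
    - [100,[-26,26,0],[0,0,0]]
    - [100,[-26,26,0],[0,0,0]]
    - [100,[-26,26,0],[0,0,0]]

```text
time_s: 4.7
ee_pos: [604.5, -39.4, 201.8]
ee_rot: [180.0, -0.0, 81.7]
force: [-0.5, 0.5, -0.5]
gripper_width: 55.3
gripper_force: 0.0
```

```bash
cat >> h.py <<'E'
def tool(s,p,gz=0):
    "world target of TCP -> shift in the tool's axes"
    return R.from_euler("xyz",s["ee_rot"],degrees=True).as_matrix().T@(np.asarray(p)-s["ee_pos"])
E
python3 - <<'E'
from h import *
np.set_printoptions(precision=1,suppress=True)
s,f=grab("wrist"); W=cloud(f,s); save(f,"w1")
print(s["ee_pos"],s["ee_rot"])
hsv=cv2.cvtColor(f["color"],cv2.COLOR_RGB2HSV); H,S,V=[hsv[:,:,i].astype(int) for i in range(3)]
red=((H<8)|(H>172))&(S>150)&(V>60)&(W[...,2]>75)
q=W[red]; print("knob",len(q),np.median(q,0),cv2.minEnclosingCircle(q[q[:,2]>98][:,:2].astype(np.float32)), tool(s,[605.5,-39,94]))
m=(abs(W[...,2]-66.5)<6); print(cv2.minAreaRect(W[m][:,:2].astype(np.float32)))
E
```

```text
[604.5 -39.4 201.8] [180.   -0.   81.7]
knob 1091 [607.1 -38.5 103. ] ((606.839111328125, -39.59160614013672), 12.759244918823242) [  0.5   0.9 107.8]
((607.1980590820312, -35.415679931640625), (280.88861083984375, 144.5321807861328), 81.71807098388672)
```

View pics/w1.png

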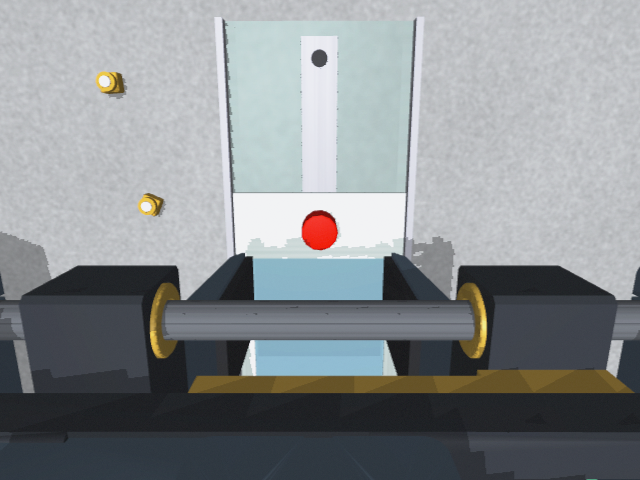

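Request:
servo_tool:
  steps:
    - [100,[0,1.5,13],[0,0,0]]
    - [100,[0,0,13],[0,0,0]]
    - [100,[0,0,13],[0,0,0]]
    - [100,[0,0,13],[0,0,0]]
    - [100,[0,0,13],[0,0,0]]
    - [100,[0,0,13],[0,0,0]]
    - [100,[0,0,10],[0,0,0]]
    - [100,[0,0,10],[0,0,0]]
    - [100,[0,0,6],[0,0,0]]
    - [100,[0,0,4],[0,0,0]]

```text
time_s: 5.75
ee_pos: [605.2, -38.3, 93.1]
ee_rot: [-180.0, -0.0, 81.7]
force: [0.9, 0.1, -0.5]
gripper_width: 55.2
gripper_force: 0.0
```

Request:
servo_tool:
  steps:
    - [150,[0,0,0],[0,0,0]]
    - [220,[0,0,0],[0,0,0]]
    - [220,[0,0,0],[0,0,0]]
    - [220,[0,0,0],[0,0,0]]
    - [220,[0,0,0],[0,0,0]]
    - [220,[0,0,0],[0,0,0]]
    - [220,[0,0,0],[0,0,0]]
    - [220,[0,0,0],[0,0,0]]
    - [220,[0,0,0],[0,0,0]]
    - [220,[0,0,0],[0,0,0]]
  squeeze: 40

```text
time_s: 6.75
ee_pos: [605.2, -38.2, 93.7]
ee_rot: [180.0, -0.0, 81.7]
force: [1.4, 0.5, -0.0]
gripper_width: 12.5
gripper_force: 0.0
```

Request:
servo_tool:
  steps:
    - [220,[0,0,-2],[0,0,0]]
    - [220,[0,0,-2],[0,0,0]]
    - [220,[0,0,-2],[0,0,0]]
    - [220,[0,0,-2],[0,0,0]]
    - [220,[0,0,-2],[0,0,0]]
    - [220,[0,0,-2],[0,0,0]]
    - [220,[0,0,-1],[0,0,0]]
    - [220,[0,0,0],[0,0,0]]
    - [220,[0,0,0],[0,0,0]]
    - [220,[0,0,0],[0,0,0]]

```text
time_s: 7.75
ee_pos: [605.2, -38.2, 106.6]
ee_rot: [-180.0, -0.0, 81.7]
force: [0.1, 0.5, -0.1]
gripper_width: 12.6
gripper_force: 0.0
```

```bash
python3 - <<'E'
from h import *
np.set_printoptions(precision=1,suppress=True)
print(env.finger_overhang)
s,f=grab("wrist"); print(px(f,np.array(s["ee_pos"])+[0,0,-3],s),px(f,[605.5,-39,102.5],s)); save(f,"w2")
s,f=grab("scene"); save(f,"s2",(200,180,400,330),4)
print(px(f,s["ee_pos"]))
E
```

```text
22.0
(np.float64(314.8068924432407), np.float64(277.86214440615566)) (np.float64(315.77068746606557), np.float64(278.4710343432506))
(np.float64(285.4696602403715), np.float64(255.70478158184687))
```

View pics/w2.png

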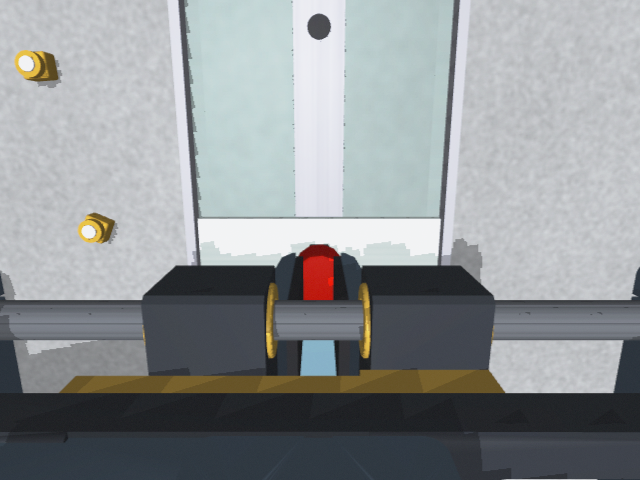

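View pics/s2.png

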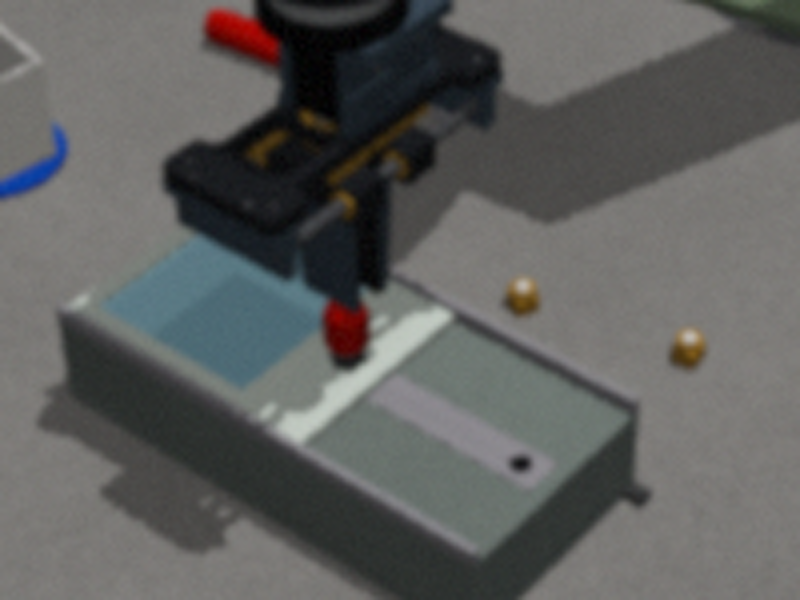

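```bash
python3 - <<'E'
from h import *
np.set_printoptions(precision=1,suppress=True)
for n in ["scene","top","wrist"]:
    s,f=grab(n); W=cloud(f,s)
    hsv=cv2.cvtColor(f["color"],cv2.COLOR_RGB2HSV); H,S,V=[hsv[:,:,i].astype(int) for i in range(3)]
    red=((H<8)|(H>172))&(S>130)&(V>60)&(np.linalg.norm(W[...,:2]-[605,-39],axis=-1)<40)
    v,u=np.nonzero(red); q=W[red]
    if len(q): print(n,len(q),"u",u.min(),u.max(),"v",v.min(),v.max(),"med",np.median(q,0),"zr",q[:,2].min(),q[:,2].max(),"knob top/bot px",px(f,[605.5,-39,102.5],s),px(f,[605.5,-39,80.5],s))
    d=np.linalg.norm(W[...,:2]-s["ee_pos"][:2],axis=-1)<45
    m=d&~red&(W[...,2]>72)&(W[...,2]<150)&(V<80)
    q=W[m]; print("dark above cover: n",len(q),"z pct",np.percentile(q[:,2],[0,1,5,20,50]), q[q[:,2]<np.percentile(q[:,2],5)].mean(0))
E
```

```text
scene 123 u 264 291 v 185 268 med [613.6 -33.3  99.5] zr 81.3446780290642 301.7780241335058 knob top/bot px (np.float64(285.16123267260105), np.float64(257.1009331665332)) (np.float64(285.55619872596037), np.float64(264.6134949711514))
dark above cover: n 232 z pct [ 72.4  72.4  75.7 124.8 134.3] [611.3 -34.2  73.8]Traceback (most recent call last):
  File "<stdin>", line 11, in <module>
    return _quantile_unchecked(
        a, q, axis, out, overwrite_input, method, keepdims, weights)
    return _ureduce(a,
                    func=_quantile_ureduce_func,
    ...<5 lines>...
                    overwrite_input=overwrite_input,
                    method=method)
    r = func(a, **kwargs)
    result = _quantile(arr,
                       quantiles=q,
    ...<2 lines>...
                       out=out,
                       weights=wgt)
    slices_having_nans = np.isnan(arr[-1, ...])
                                  ~~~^^^^^^^^^
IndexError: index -1 is out of bounds for axis 0 with size 0
```

```bash
python3 - <<'E'
from h import *
np.set_printoptions(precision=1,suppress=True)
s,f=grab("wrist"); print(s["ee_pos"],s["ee_rot"],s["gripper_width"],s["qpos"]); W=cloud(f,s); M=R.from_euler("xyz",s["ee_rot"],degrees=True).as_matrix(); Tl=(W-s["ee_pos"])@M
for uv in [(287,258),(352,258),(292,275),(345,275),(292,290),(280,350),(355,350),(319,255),(319,280),(319,350),(210,290),(220,240)]:
    print(uv,"tool",Tl[uv[1],uv[0]],"world",W[uv[1],uv[0]],f["color"][uv[1],uv[0]])
s,f=grab("scene"); W=cloud(f)
for v in range(240,272,3): print(v,[ (W[v,u].round(0).astype(int).tolist(),f["color"][v,u].tolist()) for u in (280,285,289)])
E
```

```text
[605.2 -38.2 106.7] [-180.    -0.    81.7] 12.480127164131792 [-4.7 25.2 93.3  0.  61.5  3.5]
(287, 258) tool [ 16.9 -11.1 -21.1] world [596.7 -19.9 127.7] [48 57 65]
(352, 258) tool [ 16.9  15.3 -21.1] world [622.7 -23.7 127.8] [53 64 74]
(292, 275) tool [ 15.2  -8.1 -37.2] world [599.4 -22.1 143.9] [37 40 47]
(345, 275) tool [ 16.9  11.1 -42.2] world [618.6 -23.1 148.8] [48 56 65]
(292, 290) tool [ 15.8  -7.1 -54.2] world [600.5 -21.6 160.8] [31 32 32]
(280, 350) tool [ 11.6  -8.3 -86. ] world [598.6 -25.6 192.6] [43 51 60]
(355, 350) tool [ 11.6  10.9 -86.1] world [617.7 -28.3 192.8] [43 52 60]
(319, 255) tool [11.1  2.   3.3] world [608.7 -27.6 103.3] [123  18  16]
(319, 280) tool [-1.1  2.   3.1] world [607.  -39.6 103.5] [193  31  23]
(319, 350) tool [-59.1   2.1  42.5] world [598.8 -97.   64.2] [135 178 198]
(210, 290) tool [  37.9  -18.2 -112. ] world [592.6   1.9 218.7] [30 33 36]
(220, 240) tool [  9.3 -52.3  39.2] world [554.7 -21.5  67.5] [242 243 244]
240 [([621, -39, 162], [24, 28, 34]), ([627, -22, 174], [25, 31, 36]), ([610, -24, 160], [14, 16, 17])]
243 [([624, -38, 
[... 311 characters left out ...]
 127], [28, 38, 44]), ([623, -27, 136], [25, 30, 35]), ([619, -19, 136], [41, 52, 57])]
255 [([569, -78, 63], [92, 114, 121]), ([621, -28, 125], [40, 26, 32]), ([616, -22, 124], [48, 42, 44])]
258 [([612, -48, 100], [93, 81, 89]), ([606, -40, 100], [122, 9, 6]), ([604, -30, 103], [90, 12, 13])]
261 [([588, -66, 65], [77, 72, 74]), ([614, -34, 100], [102, 1, 0]), ([609, -27, 99], [92, 8, 5])]
264 [([598, -59, 67], [100, 96, 90]), ([617, -33, 94], [81, 4, 4]), ([609, -28, 90], [78, 0, 2])]
267 [([604, -55, 65], [118, 121, 117]), ([615, -34, 83], [80, 15, 11]), ([610, -27, 83], [74, 20, 18])]
270 [([614, -49, 67], [117, 123, 118]), ([613, -36, 72], [32, 28, 29]), ([609, -28, 72], [54, 58, 55])]
```

```bash
python3 - <<'E'
from h import *
np.set_printoptions(precision=1,suppress=True)
s,f=grab("wrist"); W=cloud(f,s); M=R.from_euler("xyz",s["ee_rot"],degrees=True).as_matrix(); Tl=(W-s["ee_pos"])@M
for u in (282,287,292,346,350,355):
    print(u,[(v,Tl[v,u].round(0).astype(int).tolist()) for v in range(246,268,3)])
E
```

```text
282 [(246, [6, -18, 40]), (249, [4, -18, 40]), (252, [2, -19, 41]), (255, [1, -18, 38]), (258, [17, -13, -21]), (261, [17, -13, -26]), (264, [17, -12, -30]), (267, [17, -12, -34])]
287 [(246, [6, -16, 39]), (249, [4, -16, 40]), (252, [2, -16, 40]), (255, [17, -11, -17]), (258, [17, -11, -22]), (261, [17, -11, -25]), (264, [17, -11, -29]), (267, [17, -10, -34])]
292 [(246, [6, -13, 39]), (249, [4, -13, 39]), (252, [2, -13, 40]), (255, [17, -9, -17]), (258, [17, -9, -21]), (261, [17, -9, -25]), (264, [17, -8, -30]), (267, [17, -8, -34])]
346 [(246, [6, 17, 40]), (249, [4, 17, 39]), (252, [2, 17, 40]), (255, [17, 13, -17]), (258, [17, 13, -21]), (261, [17, 13, -26]), (264, [17, 12, -29]), (267, [17, 12, -33])]
350 [(246, [6, 19, 39]), (249, [4, 19, 40]), (252, [2, 19, 40]), (255, [1, 19, 39]), (258, [17, 14, -21]), (261, [17, 14, -26]), (264, [17, 14, -29]), (267, [17, 14, -32])]
355 [(246, [6, 22, 39]), (249, [4, 22, 39]), (252, [2, 22, 39]), (255, [1, 22, 39]), (258, [-1, 22, 39]), (261, [17, 16, -25]), (264, [17, 16, -29]), (267, [17, 15, -34])]
```

Request:
servo_tool:
  steps:
    - [100,[0,0,0],[0,0,0]]
    - [100,[0,0,0],[0,0,0]]
    - [100,[0,0,0],[0,0,0]]
    - [100,[0,0,0],[0,0,0]]
    - [100,[0,0,10],[0,0,0]]
    - [100,[0,0,10],[0,0,0]]
    - [100,[0,0,10],[0,0,0]]
    - [100,[0,0,9],[0,0,0]]
    - [100,[0,0,5],[0,0,0]]
    - [100,[0,0,4],[0,0,0]]

```text
time_s: 9.1
ee_pos: [605.1, -38.2, 57.9]
ee_rot: [-180.0, -0.0, 81.8]
force: [-0.5, 0.5, 0.3]
gripper_width: 55.2
gripper_force: 0.0
```

Request:
servo_tool:
  steps:
    - [150,[0,0,0],[0,0,0]]
    - [220,[0,0,0],[0,0,0]]
    - [220,[0,0,0],[0,0,0]]
    - [220,[0,0,0],[0,0,0]]
    - [220,[0,0,0],[0,0,0]]
    - [220,[0,0,0],[0,0,0]]
    - [220,[0,0,0],[0,0,0]]
    - [220,[0,0,0],[0,0,0]]
    - [220,[0,0,0],[0,0,0]]
    - [220,[0,0,0],[0,0,0]]
  squeeze: 40

```text
time_s: 10.1
ee_pos: [605.6, -38.3, 59.1]
ee_rot: [179.9, -0.0, 81.8]
force: [0.3, 0.3, 4.4]
gripper_width: 25.0
gripper_force: 40.0
```

Request:
servo_tool:
  steps:
    - [220,[0,0,-2],[0,0,0]]
    - [220,[0,0,-2],[0,0,0]]
    - [220,[0,0,-2],[0,0,0]]
    - [220,[0,0,-2],[0,0,0]]
    - [220,[0,0,-2],[0,0,0]]
    - [220,[0,0,-2],[0,0,0]]
    - [220,[0,0,-1],[0,0,0]]
    - [220,[0,0,0],[0,0,0]]
    - [220,[0,0,0],[0,0,0]]
    - [220,[0,0,0],[0,0,0]]

```text
time_s: 11.1
ee_pos: [605.5, -38.2, 71.4]
ee_rot: [180.0, -0.0, 81.8]
force: [4.9, -0.1, -8.4]
gripper_width: 24.6
gripper_force: 40.0
```

Request:
servo_tool:
  steps:
    - [220,[4,0,0],[0,0,0]]
    - [220,[8,0,0],[0,0,0]]
    - [220,[10,0,0],[0,0,0]]
    - [220,[12,0,0],[0,0,0]]
    - [220,[12,0,0],[0,0,0]]
    - [220,[12,0,0],[0,0,0]]
    - [220,[12,0,0],[0,0,0]]
    - [220,[12,0,0],[0,0,0]]
    - [220,[10,0,0],[0,0,0]]
    - [220,[8,0,0],[0,0,0]]

```text
time_s: 12.1
ee_pos: [619.7, 60.2, 71.3]
ee_rot: [180.0, 0.1, 81.8]
force: [5.1, -2.9, -8.0]
gripper_width: 25.2
gripper_force: 40.0
```

Request:
servo_tool:
  steps:
    - [220,[6,0,0],[0,0,0]]
    - [220,[5,0,0],[0,0,0]]
    - [220,[4,0,0],[0,0,0]]
    - [220,[3,0,0],[0,0,0]]
    - [220,[2,0,0],[0,0,0]]
    - [220,[0,0,0],[0,0,0]]
    - [220,[0,0,4],[0,0,0]]
    - [220,[0,0,4],[0,0,0]]
    - [220,[0,0,5],[0,0,0]]
    - [220,[0,0,0],[0,0,0]]

```text
time_s: 13.1
ee_pos: [622.7, 80.3, 59.3]
ee_rot: [180.0, 0.0, 81.8]
force: [3.4, -1.4, -3.1]
gripper_width: 25.1
gripper_force: 40.0
```

Request:
servo_tool:
  steps:
    - [120,[0,0,0],[0,0,0]]
    - [100,[0,0,0],[0,0,0]]
    - [100,[0,0,0],[0,0,0]]
    - [100,[0,0,-5],[0,0,0]]
    - [100,[0,0,-15],[0,0,0]]
    - [100,[0,0,-20],[0,0,0]]
    - [100,[0,0,-20],[0,0,0]]
    - [100,[-10,-10,-20],[0,0,0]]
    - [100,[-20,-15,-10],[0,0,0]]
    - [100,[-25,-15,0],[0,0,0]]

```text
time_s: 14.1
ee_pos: [575.6, 32.1, 151.0]
ee_rot: [179.8, -0.1, 81.8]
force: [0.4, -0.2, -0.3]
gripper_width: 55.5
gripper_force: 0.0
```

Request:
servo_tool:
  steps:
    - [100,[-25,-15,0],[0,0,0]]
    - [100,[-25,-15,0],[0,0,0]]
    - [100,[-25,-15,0],[0,0,0]]
    - [100,[-25,-15,0],[0,0,0]]
    - [100,[-15,-15,0],[0,0,0]]
    - [100,[0,-10,0],[0,0,0]]
    - [100,[0,-5,0],[0,0,0]]
    - [100,[0,0,0],[0,0,0]]
    - [100,[0,0,0],[0,0,0]]
    - [100,[0,0,0],[0,0,0]]

```text
time_s: 15.1
ee_pos: [470.1, -68.6, 148.8]
ee_rot: [180.0, -0.0, 81.8]
force: [-0.5, 0.2, -0.4]
gripper_width: 55.3
gripper_force: 0.0
```

```bash
cat >> h.py <<'E'
def brass(f,s=None,zmin=12,zmax=25,box=(300,580,-200,250)):
    W=cloud(f,s); hsv=cv2.cvtColor(f["color"],cv2.COLOR_RGB2HSV); H,S,V=[hsv[:,:,i].astype(int) for i in range(3)]
    x,y,z=W[...,0],W[...,1],W[...,2]
    m=(z>zmin)&(z<zmax)&(x>box[0])&(x<box[1])&(y>box[2])&(y<box[3])
    k,l,st,c=cv2.connectedComponentsWithStats(m.astype(np.uint8)); out=[]
    for i in range(1,k):
        if st[i,4]<30: continue
        q=W[l==i]; out.append((c[i].round(),st[i,4],np.median(q,0).round(1),cv2.minAreaRect(q[:,:2].astype(np.float32)),f["color"][l==i].mean(0).round()))
    return out
E
python3 - <<'E'
from h import *
np.set_printoptions(precision=1,suppress=True)
s,f=grab("wrist"); save(f,"w3"); print(s["ee_pos"],s["ee_rot"])
for b in brass(f,s): print(b)
s,f=grab("top"); 
hsv=cv2.cvtColor(f["color"],cv2.COLOR_RGB2HSV); H,S,V=[hsv[:,:,i].astype(int) for i in range(3)]; W=cloud(f)
red=((H<8)|(H>172))&(S>130)&(V>60)&(W[...,2]>75)&(W[...,2]<115)&(W[...,0]>550)
print("knob",np.median(W[red],0), "expect open", 605.5+17.1,-39+118.8)
for b in brass(f): print(b)
E
```

```text
[470.1 -68.6 148.8] [180.   -0.   81.8]
(array([249.,   5.]), np.int32(245), array([446.4,  88.3,  17. ]), ((446.1946716308594, 88.54405975341797), (6.668303489685059, 15.31915283203125), 85.68579864501953), array([206., 185.,  91.]))
(array([399.,  46.]), np.int32(182), array([544.9,  46.6,  21.6]), ((544.9313354492188, 47.00489044189453), (62.34682846069336, 1.7798869609832764), 80.33501434326172), array([38., 40., 42.]))
(array([286., 153.]), np.int32(422), array([455.6, -13.3,  17.8]), ((455.50225830078125, -13.513694763183594), (15.637741088867188, 15.571207046508789), 58.703086853027344), array([239., 221., 133.]))
(array([394., 199.]), np.int32(351), array([531.2, -58.7,  18.8]), ((530.8995971679688, -59.96843338012695), (89.40084075927734, 1.8683691024780273), 82.79824829101562), array([73., 79., 79.]))
(array([441., 253.]), np.int32(2618), array([ 565.2, -107.5,   13.4]), ((564.0136108398438, -113.0656967163086), (68.89679718017578, 32.92718505859375), 82.52532196044922), array([50., 51., 52.]))
knob [622.7  77.6 102.1] expect open 622.6 79.8
(array([282., 282.]), np.int32(50), array([446.4,  93.3,  16.9]), ((445.7688903808594, 93.97196197509766), (14.644461631774902, 15.02290153503418), 4.218449115753174), array([166., 143.,  99.]))
```

View pics/w3.png

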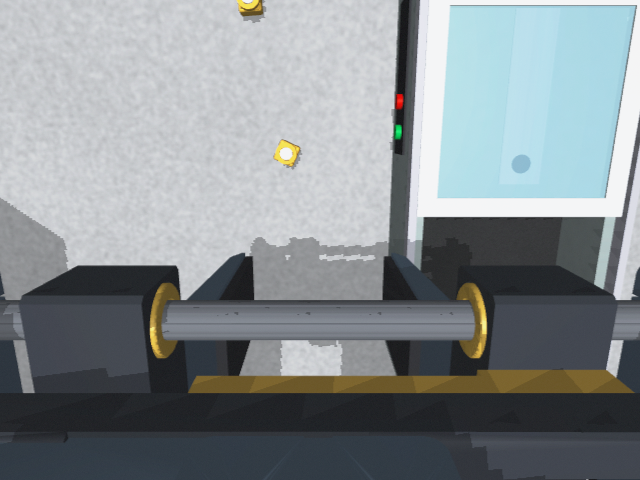

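Request:
servo_tool:
  steps:
    - [100,[0,0,10],[0,0,0.0806]]
    - [100,[0,0,10],[0,0,0.0806]]
    - [100,[0,0,10],[0,0,0.0806]]
    - [100,[0,0,10],[0,0,0.0806]]
    - [100,[0,0,10],[0,0,0.0806]]
    - [100,[7.7,-8.6,12],[0,0,0]]
    - [100,[7.7,-8.6,12],[0,0,0]]
    - [100,[7.7,-8.6,12],[0,0,0]]
    - [100,[7.7,-8.6,12],[0,0,0]]
    - [100,[7.6,-8.6,12],[0,0,0]]

```text
time_s: 16.2
ee_pos: [453.0, -13.4, 38.2]
ee_rot: [180.0, -0.0, 58.7]
force: [-0.0, -0.5, -0.4]
gripper_width: 55.4
gripper_force: 0.0
```

Request:
servo_tool:
  steps:
    - [100,[0,0,0],[0,0,0]]
    - [100,[0,0,8],[0,0,0]]
    - [100,[0,0,8],[0,0,0]]
    - [100,[0,0,8],[0,0,0]]
    - [100,[0,0,8],[0,0,0]]
    - [100,[0,0,8],[0,0,0]]
    - [100,[0,0,5],[0,0,0]]
    - [100,[0,0,3],[0,0,0]]
    - [100,[0,0,2],[0,0,0]]
    - [100,[0,0,0],[0,0,0]]

```text
time_s: 17.2
ee_pos: [452.6, -13.9, -11.4]
ee_rot: [-180.0, 0.0, 58.7]
force: [0.3, -0.2, 0.9]
gripper_width: 55.7
gripper_force: 0.0
```

Request:
servo_tool:
  steps:
    - [150,[0,0,0],[0,0,0]]
    - [230,[0,0,0],[0,0,0]]
    - [230,[0,0,0],[0,0,0]]
    - [230,[0,0,0],[0,0,0]]
    - [230,[0,0,0],[0,0,0]]
    - [230,[0,0,0],[0,0,0]]
    - [230,[0,0,-2],[0,0,0]]
    - [230,[0,0,-5],[0,0,0]]
    - [230,[0,0,-10],[0,0,0]]
    - [230,[0,0,-15],[0,0,0]]
  squeeze: 20

```text
time_s: 18.2
ee_pos: [452.2, -13.8, 21.2]
ee_rot: [-179.9, 0.0, 58.7]
force: [0.9, -0.8, 0.3]
gripper_width: 16.1
gripper_force: 20.0
```

Request:
servo_tool:
  steps:
    - [230,[0,0,-20],[0,0,0]]
    - [230,[0,0,-20],[0,0,0]]
    - [230,[0,0,-20],[0,0,0]]
    - [230,[-1,18,-10],[0,0,0]]
    - [230,[-1,25,0],[0,0,0]]
    - [230,[-1,27,0],[0,0,0]]
    - [230,[-1,27,0],[0,0,0]]
    - [230,[-1,25,0],[0,0,0]]
    - [230,[-1,15,0],[0,0,0]]
    - [230,[-1,8,0],[0,0,0]]

```text
time_s: 19.2
ee_pos: [574.0, -96.1, 91.4]
ee_rot: [179.9, -0.0, 58.6]
force: [0.4, 0.4, -0.5]
gripper_width: 16.0
gripper_force: 20.0
```

Request:
servo_tool:
  steps:
    - [230,[0,0,10],[0,0,0]]
    - [230,[0,0,16],[0,0,0]]
    - [230,[0,0,16],[0,0,0]]
    - [230,[0,0,16],[0,0,0]]
    - [230,[0,0,8],[0,0,0]]
    - [160,[0,0,0],[0,0,0]]
    - [160,[0,0,0],[0,0,0]]
    - [160,[0,0,-16],[0,0,0]]
    - [160,[0,0,-20],[0,0,0]]
    - [160,[0,0,-20],[0,0,0]]

```text
time_s: 20.2
ee_pos: [573.1, -95.3, 82.3]
ee_rot: [179.9, -0.0, 58.7]
force: [-0.0, 0.3, -1.2]
gripper_width: 34.2
gripper_force: 0.0
```

Request:
servo_tool:
  steps:
    - [160,[0,0,-20],[0,0,0]]
    - [120,[8,-28,-6],[0,0,0]]
    - [100,[8,-30,0],[0,0,0]]
    - [100,[8,-30,0],[0,0,0]]
    - [100,[8,-30,0],[0,0,0]]
    - [100,[8,-30,0],[0,0,0]]
    - [100,[10,-30,0],[0,0,0]]
    - [100,[0,0,0],[0,0,-0.1495]]
    - [100,[0,0,0],[0,0,-0.1495]]
    - [100,[0,0,0],[0,0,-0.1495]]

```text
time_s: 21.2
ee_pos: [447.2, 40.4, 108.0]
ee_rot: [179.9, -0.0, 84.8]
force: [0.4, 0.2, -0.0]
gripper_width: 55.8
gripper_force: 0.0
```

```bash
python3 - <<'E'
from h import *
np.set_printoptions(precision=1,suppress=True)
s,f=grab("wrist"); print(s["ee_pos"],s["ee_rot"])
for b in brass(f,s,15,21):
    print(b)
    if b[4][0]>120: p=b[2]; print("tool",R.from_euler("xyz",s["ee_rot"],degrees=True).as_matrix().T@(np.r_[b[3][0],18]-s["ee_pos"]))
s,f=grab("scene"); save(f,"s3",(180,170,420,350),3)
E
```

```text
[447.2  40.4 108. ] [179.9  -0.   84.8]
(array([466., 184.]), np.int32(442), array([550.4,  74.8,  18.8]), ((545.7765502929688, 49.98590850830078), (128.94827270507812, 2.1943070888519287), 80.7785873413086), array([50., 54., 55.]))
(array([306., 154.]), np.int32(465), array([446.4,  93.8,  18.1]), ((446.42083740234375, 93.73104095458984), (14.645772933959961, 14.85044002532959), 84.77410125732422), array([232., 209., 130.]))
tool [53.  -5.9 90. ]
```

View pics/s3.png

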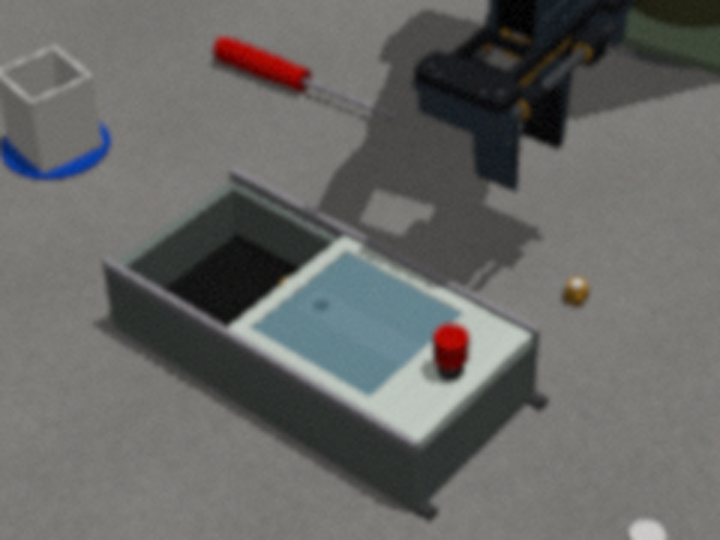

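Request:
servo_tool:
  steps:
    - [100,[17,-3,10],[0,0,0]]
    - [100,[17,-3,15],[0,0,0]]
    - [100,[18,-2,15],[0,0,0]]
    - [100,[0,0,15],[0,0,0]]
    - [100,[0,0,15],[0,0,0]]
    - [100,[0,0,15],[0,0,0]]
    - [100,[0,0,15],[0,0,0]]
    - [100,[0,0,10],[0,0,0]]
    - [100,[0,0,6],[0,0,0]]
    - [100,[0,0,3],[0,0,0]]

```text
time_s: 22.3
ee_pos: [444.1, 92.5, -12.0]
ee_rot: [-180.0, -0.0, 84.3]
force: [-7.4, -1.2, 37.1]
gripper_width: 55.1
gripper_force: 18.4
```

Request:
servo_tool:
  steps:
    - [150,[0,0,0],[0,0,0]]
    - [230,[0,0,0],[0,0,0]]
    - [230,[0,0,0],[0,0,0]]
    - [230,[0,0,0],[0,0,0]]
    - [230,[0,0,0],[0,0,0]]
    - [230,[0,0,0],[0,0,0]]
    - [230,[0,0,-2],[0,0,0]]
    - [230,[0,0,-5],[0,0,0]]
    - [230,[0,0,-10],[0,0,0]]
    - [230,[0,0,-15],[0,0,0]]
  squeeze: 20

```text
time_s: 23.3
ee_pos: [443.5, 92.4, 20.1]
ee_rot: [-179.9, 0.0, 84.4]
force: [0.6, -0.4, 0.2]
gripper_width: 15.8
gripper_force: 20.0
```

Request:
servo_tool:
  steps:
    - [230,[0,0,-25],[0,0,0]]
    - [230,[0,0,-25],[0,0,0]]
    - [230,[-14,5,-25],[0,0,0]]
    - [230,[-30,22,0],[0,0,0]]
    - [230,[-30,22,0],[0,0,0]]
    - [230,[-30,22,0],[0,0,0]]
    - [230,[-30,22,0],[0,0,0]]
    - [230,[-30,22,0],[0,0,0]]
    - [230,[-30,22,0],[0,0,0]]
    - [230,[-30,22,0],[0,0,0]]

```text
time_s: 24.3
ee_pos: [580.8, -147.5, 95.5]
ee_rot: [180.0, -0.0, 84.3]
force: [1.1, -0.3, -1.3]
gripper_width: 15.9
gripper_force: 20.0
```

Request:
servo_tool:
  steps:
    - [230,[0,0,5],[0,0,0]]
    - [230,[0,0,15],[0,0,0]]
    - [230,[0,0,16],[0,0,0]]
    - [230,[0,0,16],[0,0,0]]
    - [230,[0,0,12],[0,0,0]]
    - [160,[0,0,0],[0,0,0]]
    - [160,[0,0,0],[0,0,0]]
    - [160,[0,0,-20],[0,0,0]]
    - [160,[0,0,-30],[0,0,0]]
    - [160,[0,0,-30],[0,0,0]]

```text
time_s: 25.3
ee_pos: [580.4, -146.0, 112.5]
ee_rot: [180.0, 0.0, 84.4]
force: [0.1, 0.3, -0.2]
gripper_width: 34.2
gripper_force: 0.0
```

```bash
cat >> h.py <<'E'
def cup(f,s=None,z0=69,z1=80):
    W=cloud(f,s); x,y,z=W[...,0],W[...,1],W[...,2]
    c=(z>z0)&(z<z1)&(x>380)&(x<620)&(y<-270)&(y>-500)
    c=cv2.morphologyEx(c.astype(np.uint8),cv2.MORPH_CLOSE,np.ones((3,3)))>0
    q=W[c&np.isfinite(x)]; return len(q),cv2.minAreaRect(q[:,:2].astype(np.float32)),np.median(q,0)
E
python3 - <<'E'
from h import *
np.set_printoptions(precision=1,suppress=True)
for n in("top","scene"):
    s,f=grab(n); W=cloud(f)
    try: print(cup(f))
    except Exception as e: print(e)
    hsv=cv2.cvtColor(f["color"],cv2.COLOR_RGB2HSV); H,S,V=[hsv[:,:,i].astype(int) for i in range(3)]
    m=(H>10)&(H<30)&(S>70)&(V>50)&(W[...,1]<160)&(W[...,1]>-240)&(W[...,0]>380)&(W[...,0]<720)
    k,l,st,c=cv2.connectedComponentsWithStats(m.astype(np.uint8))
    for i in range(1,k): print(n,c[i],st[i,4],np.median(W[l==i],0))
E
```

```text
(344, ((497.3494873046875, -389.59771728515625), (61.437808990478516, 61.345401763916016), 70.87907409667969), array([ 497.2, -393. ,   76.4]))
top [371.8 226.2] 60 [566.4 -90.8  26.3]
(208, ((556.4259033203125, -298.1623229980469), (297.39520263671875, 65.41793823242188), 57.281219482421875), array([ 502.6, -397.2,   74.5]))
scene [241.1 183.9] 17 [ 593.7 -148.   247.7]
scene [250.7 193.3] 56 [ 599.6 -122.9  236.1]
scene [231.3 188.5] 16 [ 605.1 -166.4  238.7]
scene [264.4 191.2] 17 [ 565.5 -110.6  226.2]
scene [244.8 205.3] 21 [ 627.9 -116.1  227.8]
scene [257.7 261.2] 73 [ 578.9 -137.    21. ]
scene [273.7 262.7] 3 [ 555.3 -107.2   17. ]
```

Request:
servo_tool:
  steps:
    - [100,[0,0,-25],[0,0,0.1178]]
    - [60,[0,0,-25],[0,0,0.1178]]
    - [20,[0,0,-25],[0,0,0]]
    - [0,[0,0,-10],[0,-0.1454,0]]
    - [0,[0,0,0],[0,-0.1454,0]]
    - [0,[0,0,0],[0,-0.1454,0]]
    - [0,[0,0,0],[0,-0.1454,0]]
    - [0,[0,0,0],[0,-0.1454,0]]
    - [0,[0,0,0],[0,-0.1454,0]]
    - [0,[0,0,0],[0,0,0]]

```text
time_s: 26.4
ee_pos: [580.1, -143.0, 191.5]
ee_rot: [-179.3, 50.1, 71.6]
force: [-0.2, 0.0, -1.0]
gripper_width: 91.1
gripper_force: 0.0
```

```bash
cat > kin.py <<'E'
import numpy as np
from scipy.spatial.transform import Rotation as R
from scipy.optimize import least_squares
rz=lambda a:R.from_euler("z",a,degrees=True).as_matrix(); ry=lambda a:R.from_euler("y",a,degrees=True).as_matrix()
LIM=np.array([[-177.97,177.97],[-48.28,115.42],[12.27,149.76],[-77.06,257.06],[2.81,150.46],[-146.56,146.56]])
def fk(q,p,s4=1):
    L1,L2,h,d,a=p; M=rz(q[0])@ry(q[1]+q[2])@rz(s4*q[3])@ry(q[4])@rz(q[5]+90)
    w=rz(q[0])@np.array([a+L1*np.sin(np.radians(q[1]))+L2*np.sin(np.radians(q[1]+q[2])),0,h+L1*np.cos(np.radians(q[1]))+L2*np.cos(np.radians(q[1]+q[2]))])
    return w+d*M[:,2],M
E
python3 - <<'E'
from h import *; from kin import *
np.set_printoptions(precision=2,suppress=True)
s=state(); print(s["qpos"],s["ee_pos"],s["ee_rot"],s["gripper_width"])
M=R.from_euler("xyz",s["ee_rot"],degrees=True).as_matrix()
for s4 in(1,-1): print(s4,np.abs(fk(s["qpos"],(552,417,200,394,0),s4)[1]-M).max())
D=[([72.307,18.312,89.639,0,72.044,-1.146],[163.764,551.204,201.776]),([-4.7,25.2,93.3,0,61.5,3.5],[605.2,-38.2,106.7]),(list(s["qpos"]),list(s["ee_pos"]))]
for s4 in (1,-1):
    r=least_squares(lambda p:np.concatenate([fk(q,np.r_[p,0],s4)[0]-x for q,x in D]),[552,417,200,394]); print(s4,r.x,r.fun)
E
```

```text
[  8.28  33.04  85.56 -42.86  90.25  38.3 ] [ 580.06 -143.05  191.5 ] [-179.32   50.1    71.64] 91.08480547582646
1 5.551115123125783e-16
-1 1.346328898654577
1 [548.9  423.41 145.16 332.45] [ 11.08  -3.13   1.53  -1.43 -11.44   0.63  -0.09  -1.04  -2.16]
-1 [-335.81  763.11  581.56 -236.25] [  24.79   39.88   62.04  -79.32   -5.03   43.14    7.8    66.24 -105.17]
```

```bash
cat >> kin.py <<'E'
def fk2(q,p):
    L1,L2,h,d,a,e,tx,ty=p; x,M=fk(q,(L1,L2,h,d,a)); return x+rz(q[0])@[0,e,0]+M@[tx,ty,0],M
def ik(x,M,q0,p):
    f=lambda q:np.r_[fk2(q,p)[0]-x,300*R.from_matrix(M.T@fk2(q,p)[1]).as_rotvec()]
    r=least_squares(f,q0,x_scale=10); return r.x,np.abs(r.fun).max()
def ori(yaw,tilt): return rz(yaw)@np.diag([1,-1,-1.])@ry(tilt)   # tool down at yaw, then turned about tool y
g=np.array([1,2,-33.])
E
python3 - <<'E'
from h import *; from kin import *
np.set_printoptions(precision=1,suppress=True,linewidth=150)
s=state(); M=R.from_euler("xyz",s["ee_rot"],degrees=True).as_matrix(); print(np.abs(ori(70.9,-50)-M).max())
D=[([72.307,18.312,89.639,0,72.044,-1.146],[163.764,551.204,201.776]),([-4.7,25.2,93.3,0,61.5,3.5],[605.2,-38.2,106.7]),(list(s["qpos"]),list(s["ee_pos"]))]
best=None
for fix in ("e","t"):
    u=lambda p:np.r_[p[:4],0,p[4],0,0] if fix=="e" else np.r_[p[:4],0,0,p[4],p[5]]
    r=least_squares(lambda p:np.concatenate([fk2(q,u(p))[0]-x for q,x in D]),[549,423,145,332,11,0]); print(fix,r.x,np.abs(r.fun).max())
    if best is None or r.cost<best[0]: best=(r.cost,u(r.x))
p=best[1]; np.save("p.npy",p)
q=np.array(s["qpos"]); x=np.array(s["ee_pos"])
cup=np.array([497.3,-389.5,50]); t=ori(70.9,-50)[:,2]
W=[(cup-90*t,70.9,-50),(cup,70.9,-50),(cup+[0,0,150],70.9,-50)]
pour=np.array([595.7,-108.2,150]); W+=[(pour,70.9,-50),(pour,81.8,-50),(pour,81.8,0),(pour,81.8,50),(pour,81.8,75),(pour-[0,0,20],81.8,75)]
G0=x+M@g; y0,t0=70.9,-50
for G,yw,tl in W:
    mx=0
    for k in np.linspace(0,1,13)[1:]:
        Mk=ori(y0+k*(yw-y0),t0+k*(tl-t0)); Gk=G0+k*(G-G0); qn,e=ik(Gk-Mk@g,Mk,q,p); mx=max(mx,np.abs(qn-q).max()); q=qn
        if e>1 or (q<LIM[:,0]).any() or (q>LIM[:,1]).any(): print("bad",k,q,e)
    G0,y0,t0=G,yw,tl; print(G.round(),yw,tl,"q",q,"max/12th",mx)
E
```

```text
0.008294882183366298
e [571.  414.9 134.3 346.6  11.2   0. ] 1.4374707646591105
t [564.7 439.1 160.2 355.2  10.2 -20.2] 3.966669096339274
[ 520. -324.  108.] 70.9 -50 q [-10.3  33.7 102.5 -55.   67.5  42.2] max/12th 2.1983117663041583
[ 497. -390.   50.] 70.9 -50 q [-16.9  37.7 105.8 -62.   60.1  46.7] max/12th 0.670961683023009
[ 497. -390.  200.] 70.9 -50 q [-16.9  26.9  98.6 -54.8  69.6  29.8] max/12th 1.4448235902557514
[ 596. -108.  150.] 70.9 -50 q [  9.1  36.9  88.2 -42.6  85.8  43.7] max/12th 2.377886396493677
[ 596. -108.  150.] 81.8 -50 q [ 10.6  33.6  94.8 -47.8  78.2  40.7] max/12th 0.6489351788975597
[ 596. -108.  150.] 81.8 0 q [-11.5  24.3  93.1   0.   62.6  -3.3] max/12th 4.698855626758955
[ 596. -108.  150.] 81.8 50 q [-32.7  35.   92.2  44.7  82.2 -43. ] max/12th 4.655428218788239
[ 596. -108.  150.] 81.8 75 q [-37.5  45.2  92.4  58.1  97.3 -53.6] max/12th 1.3011385675045375
[ 596. -108.  130.] 81.8 75 q [-37.5  46.7  92.8  58.   96.3 -55.3] max/12th 0.1387993357906936
```

```bash
python3 - <<'E'
from h import *; from kin import *
np.set_printoptions(precision=1,suppress=True,linewidth=150)
s=state(); M=ori(70.9,-50); x=np.array(s["ee_pos"]); print(x,s["ee_rot"])
G=x+M@g; cup=np.array([497.3,-389.5,50]); t=M[:,2]
print(G,"shift to pre",M.T@(cup-90*t-G), "then 90 z")
E
```

```text
[ 580.1 -143.   191.5] [-179.3   50.1   71.6]
[ 590.4 -119.2  211.9] shift to pre [-59.7   0.4 233.1] then 90 z
```

Request:
servo_tool:
  steps:
    - [0,[-6,0,15],[0,0,0]]
    - [0,[-6,0,25],[0,0,0]]
    - [0,[-6,0,27],[0,0,0]]
    - [0,[-6,0,27],[0,0,0]]
    - [0,[-6,0,27],[0,0,0]]
    - [0,[-6,0,27],[0,0,0]]
    - [0,[-6,0,27],[0,0,0]]
    - [0,[-6,0,25],[0,0,0]]
    - [0,[-6,0,20],[0,0,0]]
    - [0,[-6,0,13],[0,0,0]]

```text
time_s: 27.4
ee_pos: [506.8, -354.1, 93.0]
ee_rot: [179.8, 49.9, 70.5]
force: [0.6, -0.3, 0.5]
gripper_width: 91.1
gripper_force: 0.0
```

```bash
python3 - <<'E'
from h import *; from kin import *
np.set_printoptions(precision=1,suppress=True,linewidth=150)
s,f=grab("top"); print(s["ee_pos"],s["ee_rot"]); M=R.from_euler("xyz",s["ee_rot"],degrees=True).as_matrix()
try: print(cup(f))
except Exception as e: print(e)
s,f=grab("wrist"); save(f,"w4"); W=cloud(f,s); 
try: print("wrist",cup(f,s))
except Exception as e: print(e)
print("shift",M.T@(np.array([497.3,-389.5,50])-s["ee_pos"])-g, "cup px",px(f,[497.3,-389.5,78],s))
s,f=grab("scene"); save(f,"s4",(100,130,340,310),3)
E
```

```text
[ 506.8 -354.1   93. ] [179.8  49.9  70.5]
(355, ((496.9319763183594, -389.8321228027344), (61.740440368652344, 61.05034255981445), 70.22932434082031), array([ 496.7, -390.6,   76.4]))
wrist (4601, ((497.64263916015625, -389.8785705566406), (62.58302307128906, 60.21190643310547), 70.42607879638672), array([ 500. , -370.4,   75. ]))
shift [ 9.   1.1 87.6] cup px (np.float64(321.0847303574636), np.float64(277.3298890116183))
```

View pics/w4.png

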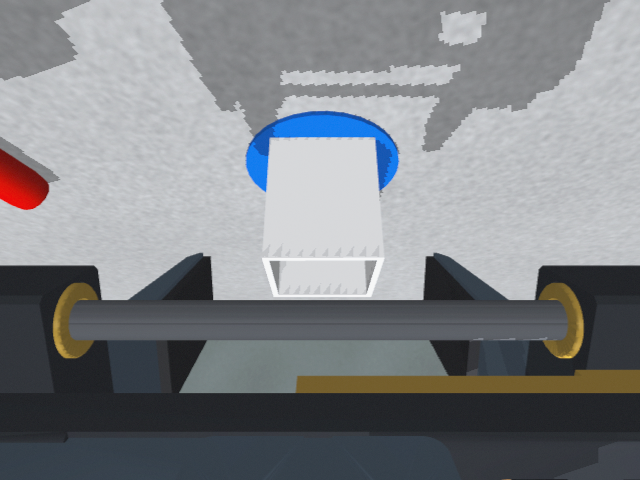

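Request:
servo_tool:
  steps:
    - [0,[3,0.5,5],[0,0,0]]
    - [0,[3,0.5,10],[0,0,0]]
    - [0,[3,0,12],[0,0,0]]
    - [0,[0,0,12],[0,0,0]]
    - [0,[0,0,12],[0,0,0]]
    - [0,[0,0,12],[0,0,0]]
    - [0,[0,0,10],[0,0,0]]
    - [0,[0,0,8],[0,0,0]]
    - [0,[0,0,5],[0,0,0]]
    - [0,[0,0,1],[0,0,0]]

```text
time_s: 28.55
ee_pos: [489.6, -409.3, 28.6]
ee_rot: [-180.0, 50.0, 70.9]
force: [0.4, -0.1, -0.7]
gripper_width: 91.1
gripper_force: 0.0
```

Request:
servo_tool:
  steps:
    - [30,[0,0,0],[0,0,0]]
    - [60,[0,0,0],[0,0,0]]
    - [80,[0,0,0],[0,0,0]]
    - [110,[0,0,0],[0,0,0]]
    - [120,[0,0,0],[0,0,0]]
    - [120,[0,0,0],[0,0,0]]
    - [120,[0,0,0],[0,0,0]]
    - [120,[0,0,0],[0,0,0]]
    - [120,[0,0,0],[0,0,0]]
    - [120,[0,0,0],[0,0,0]]
  squeeze: 25

```text
time_s: 29.55
ee_pos: [490.2, -408.9, 29.2]
ee_rot: [180.0, 50.0, 70.8]
force: [1.3, 1.3, 3.4]
gripper_width: 59.9
gripper_force: 25.0
```

Request:
servo_tool:
  steps:
    - [120,[-2,0,-1.7],[0,0,0]]
    - [120,[-4,0,-3.4],[0,0,0]]
    - [120,[-8,0,-6.7],[0,0,0]]
    - [120,[-12,0,-10],[0,0,0]]
    - [120,[-15,0,-12.6],[0,0,0]]
    - [120,[-17,0,-14.3],[0,0,0]]
    - [120,[-17,0,-14.3],[0,0,0]]
    - [120,[-17,0,-14.3],[0,0,0]]
    - [120,[-15,0,-12.6],[0,0,0]]
    - [120,[-8,0,-6.7],[0,0,0]]

```text
time_s: 30.55
ee_pos: [490.2, -409.0, 181.6]
ee_rot: [179.7, 50.0, 70.6]
force: [0.5, 1.0, -2.2]
gripper_width: 59.9
gripper_force: 25.0
```

```bash
python3 - <<'E'
from h import *; from kin import *
np.set_printoptions(precision=1,suppress=True,linewidth=150)
s=state(); M=ori(70.9,-50); x=np.array(s["ee_pos"]); G=x+M@g; print(x,s["ee_rot"],s["gripper_width"],s["force"],G)
pour=np.array([595.7,-108.2,190]); print("shift",M.T@(pour-G))
E
```

```text
[ 490.2 -409.   181.6] [179.7  50.   70.6] 59.934365820194 [ 0.5  1.  -2.2] [ 500.6 -385.2  202.1]
shift [ 197.5   -0.8 -216.6]
```

Request:
servo_tool:
  steps:
    - [120,[6,0,-7],[0,0,0]]
    - [120,[14,0,-15],[0,0,0]]
    - [120,[22,0,-24],[0,0,0]]
    - [120,[28,0,-31],[0,0,0]]
    - [120,[30,0,-32],[0,0,0]]
    - [120,[30,0,-32],[0,0,0]]
    - [120,[28,0,-31],[0,0,0]]
    - [120,[22,0,-24],[0,0,0]]
    - [120,[12,0,-14],[0,0,0]]
    - [120,[6,-1,-7],[0,0,0]]

```text
time_s: 31.55
ee_pos: [585.7, -129.5, 166.0]
ee_rot: [-179.9, 50.0, 71.1]
force: [0.4, -0.9, -1.3]
gripper_width: 60.0
gripper_force: 25.0
```

```bash
python3 - <<'E'
from h import *; from kin import *
np.set_printoptions(precision=1,suppress=True,linewidth=150)
s=state(); x=np.array(s["ee_pos"]); M=ori(70.9,-50); G=x+M@g; print(x,s["ee_rot"],s["gripper_width"],G)
# rotation about vertical +10.9, then tilt +125 about tool y, keeping G: rows of turn
def rows(M,turns,G,dz):
    X=G-M@g; out=[]
    for w,d in zip(turns,dz):
        M2=M@R.from_rotvec(w).as_matrix(); G=G+np.array(d); X2=G-M2@g
        out.append((M.T@(X2-X)).round(1).tolist()); X,M=X2,M2
    return out,M,G
# constant twist about tool y by a keeps G: shift repeats
o,M2,_=rows(M,[[0,.14,0]]*2,G,[[0,0,0]]*2); print("per .14 rad",o)
o,M3,_=rows(M,[[0,.05,0]]*1,G,[[0,0,0]]); print("per .05 rad",o)
v=M.T@[0,0,1]*np.radians(10.9)/2; print("yaw turn rotvec per half",v.round(4)); o,_,_=rows(M,[v,v],G,[[0,0,0]]*2); print(o)
E
```

```text
[ 585.7 -129.5  166. ] [-179.9   50.    71.1] 59.96357687251854 [ 596.1 -105.7  186.5]
per .14 rad [[4.6, 0.0, -0.2], [4.6, 0.0, -0.2]]
per .05 rad [[1.7, 0.0, 0.0]]
yaw turn rotvec per half [-0.1  0.  -0.1]
[[-0.0, 2.5, 0.1], [-0.0, 2.5, 0.1]]
```

Request:
servo_tool:
  steps:
    - [120,[3.3,0,-0.2],[0,0.1,0]]
    - [120,[4.4,0,-0.2],[0,0.133,0]]
    - [120,[4.4,0,-0.2],[0,0.133,0]]
    - [120,[4.4,0,-0.2],[0,0.133,0]]
    - [120,[4.4,0,-0.2],[0,0.133,0]]
    - [120,[4.4,0,-0.2],[0,0.133,0]]
    - [120,[4.4,0,-0.2],[0,0.133,0]]
    - [120,[4.4,0,-0.2],[0,0.133,0]]
    - [120,[4.4,0,-0.2],[0,0.133,0]]
    - [120,[3.3,0,-0.2],[0,0.1,0]]
  squeeze: 35

```text
time_s: 32.55
ee_pos: [596.0, -97.4, 157.2]
ee_rot: [-179.9, -22.6, 70.7]
force: [0.6, 1.0, -2.7]
gripper_width: 59.9
gripper_force: 35.0
```

```bash
python3 - <<'E'
from h import *; from kin import *
np.set_printoptions(precision=1,suppress=True,linewidth=150)
s=state(); x=np.array(s["ee_pos"]); M=R.from_euler("xyz",s["ee_rot"],degrees=True).as_matrix(); G=x+M@g; print(x,s["ee_rot"],s["gripper_width"],G,s["qpos"])
print("t",M[:,2],"up",M[:,0])
Mt=ori(70.9,22.6); print("down 40 + to (595,-106):",M.T@(np.array([595,-106,142])-G))
E
```

```text
[596.  -97.4 157.2] [-179.9  -22.6   70.7] 59.863408714633515 [ 594.  -109.2  188.1] [-23.2  23.1  93.   24.5  67.5 -14.1]
t [ 0.1  0.4 -0.9] up [0.3 0.9 0.4]
down 40 + to (595,-106): [-14.6  -0.1  43.8]
```

Request:
servo_tool:
  steps:
    - [120,[-3,0,9],[0,0,0]]
    - [120,[-4,0,13],[0,0,0]]
    - [120,[-4,0,13],[0,0,0]]
    - [120,[-3,0,9],[0,0,0]]
    - [120,[2.3,0,0],[0,0.07,0]]
    - [120,[2.3,0,0],[0,0.07,0]]
    - [120,[2.3,0,0],[0,0.07,0]]
    - [120,[2.3,0,0],[0,0.07,0]]
    - [120,[2.3,0,0],[0,0.07,0]]
    - [120,[2.3,0,0],[0,0.07,0]]

```text
time_s: 33.55
ee_pos: [603.0, -80.0, 117.9]
ee_rot: [180.0, -46.6, 71.0]
force: [-0.3, -0.1, -2.5]
gripper_width: 60.0
gripper_force: 35.0
```

Request:
servo_tool:
  steps:
    - [120,[2.3,0,0],[0,0.07,0]]
    - [120,[2.3,0,0],[0,0.07,0]]
    - [120,[2.3,0,0],[0,0.07,0]]
    - [120,[2.3,0,0],[0,0.07,0]]
    - [120,[2.3,0,0],[0,0.07,0]]
    - [120,[2.3,0,0],[0,0.07,0]]
    - [120,[2.3,0,0],[0,0.07,0]]
    - [120,[0,0,0],[0,0,0]]
    - [120,[0,0,0],[0,0,0]]
    - [120,[0,0,0],[0,0,0]]

```text
time_s: 34.55
ee_pos: [605.9, -72.5, 132.4]
ee_rot: [179.7, -74.5, 71.2]
force: [1.3, 0.0, -0.7]
gripper_width: 60.3
gripper_force: 35.0
```

```bash
python3 - <<'E'
from h import *; from kin import *
np.set_printoptions(precision=1,suppress=True,linewidth=150)
s,f=grab("scene"); save(f,"s5",(200,160,360,280),5)
x=np.array(s["ee_pos"]); M=R.from_euler("xyz",s["ee_rot"],degrees=True).as_matrix(); G=x+M@g; print(x,s["ee_rot"],s["gripper_width"],G,s["qpos"],s["force"])
E
```

```text
[605.9 -72.5 132.4] [179.7 -74.5  71.2] 60.32113768510661 [ 597.4 -103.   142.2] [-39.2  42.7 100.6  64.9  89.  -55.9] [ 1.3  0.  -0.7]
```

View pics/s5.png

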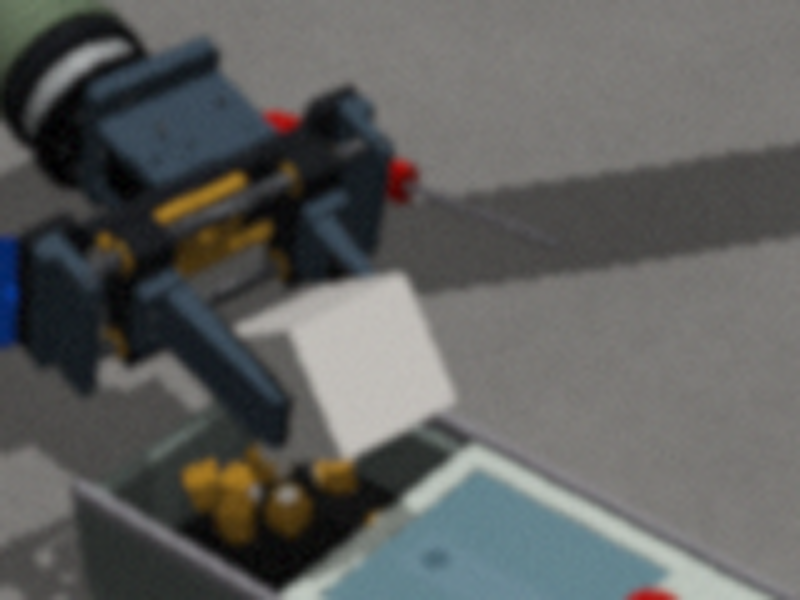

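Request:
servo_tool:
  steps:
    - [120,[2.3,0,0],[0,0.07,0]]
    - [120,[2.3,0,0],[0,0.07,0]]
    - [120,[2.3,0,0],[0,0.07,0]]
    - [120,[0,0,0],[0,0,0]]
    - [120,[0,0,0],[0,0,0]]
    - [120,[0,0,0],[0,0,0]]
    - [120,[-3,0,0],[0,-0.1,0]]
    - [120,[-4.4,0,0],[0,-0.133,0]]
    - [120,[-4.4,0,0],[0,-0.133,0]]
    - [120,[-4.4,0,0],[0,-0.133,0]]

```text
time_s: 35.6
ee_pos: [604.8, -76.4, 124.4]
ee_rot: [179.7, -57.6, 71.0]
force: [1.2, 0.2, -1.2]
gripper_width: 59.8
gripper_force: 35.0
```

Request:
servo_tool:
  steps:
    - [120,[-4.4,0,-6],[0,-0.133,0]]
    - [120,[-4.4,0,-12],[0,-0.133,0]]
    - [120,[-4.4,0,-15],[0,-0.133,0]]
    - [120,[-4.4,0,-15],[0,-0.133,0]]
    - [120,[-4.4,0,-12],[0,-0.133,0]]
    - [120,[-4.4,0,-8],[0,-0.133,0]]
    - [120,[-4.4,0,0],[0,-0.133,0]]
    - [120,[-4.4,0,0],[0,-0.133,0]]
    - [120,[-4.4,0,0],[0,-0.133,0]]
    - [120,[-4.4,0,0],[0,-0.133,0]]

```text
time_s: 36.6
ee_pos: [578.9, -149.7, 161.6]
ee_rot: [179.7, 18.4, 70.7]
force: [0.3, 0.3, -2.0]
gripper_width: 59.8
gripper_force: 35.0
```

```bash
python3 - <<'E'
from h import *; from kin import *
np.set_printoptions(precision=1,suppress=True,linewidth=150)
s,f=grab("scene")
x=np.array(s["ee_pos"]); M=R.from_euler("xyz",s["ee_rot"],degrees=True).as_matrix(); G=x+M@g; print(x,s["ee_rot"],s["gripper_width"],G,s["qpos"],s["force"])
W=cloud(f); O=np.array([593.6,-123]); ax=np.array([.9898,-.1426]); ay=np.array([.1426,.9898])
hsv=cv2.cvtColor(f["color"],cv2.COLOR_RGB2HSV); H,S,V=[hsv[:,:,i].astype(int) for i in range(3)]
m=(H>10)&(H<30)&(S>70)&(V>40)&(W[...,2]<90)&(W[...,1]<160)&(W[...,0]>380)&(W[...,0]<720)
k,l,st,c=cv2.connectedComponentsWithStats(m.astype(np.uint8))
for i in range(1,k): q=np.median(W[l==i],0); print(c[i],st[i,4],"feeder",(q[:2]-O)@ax,(q[:2]-O)@ay,q[2],"zmax",W[l==i][:,2].max())
E
```

```text
[ 578.9 -149.7  161.6] [179.7  18.4  70.7] 59.813513038549026 [ 584.4 -139.6  192.6] [ -5.3  24.2  89.2 -18.9  71.9  20.6] [ 0.3  0.3 -2. ]
[ 14. 118.] 1 feeder 19.04491618083029 -1001.3724076528139 89.66839398635159 zmax 89.66839398635159
[ 16. 123.] 1 feeder 11.588291549164877 -1020.7950939147547 63.075542858506196 zmax 63.075542858506196
[ 18. 128.] 1 feeder 15.78771733204771 -1009.3428457353929 51.28211751950789 zmax 51.28211751950789
[ 19. 131.] 1 feeder 13.386704740239956 -1017.0325176888857 37.0981703035435 zmax 37.0981703035435
[ 19.2 183.4] 2984 feeder 126.35141496585238 -869.3623139974374 -51.41797731700984 zmax 89.90928261638885
[248.9 257.7] 336 feeder -6.261316996260929 -40.238994519191614 26.651016294760325 zmax 50.13989168457215
[266.4 253.4] 74 feeder -47.87987760644495 -18.95118914263599 23.945578223303585 zmax 31.583660395056313
[273.5 262.5] 2 feeder -42.20317281226127 7.287476738666604 13.076000285264229 zmax 13.579128164471399
[ 76.3 364.9] 73 feeder 227.47542511851483 -752.455697182223 -723.5404124072453 zmax -675.7013722111761
```

Request:
servo_tool:
  steps:
    - [120,[-3.7,0,0],[0,-0.111,0]]
    - [120,[-3.7,0,0],[0,-0.111,0]]
    - [120,[-3.7,0,0],[0,-0.111,0]]
    - [120,[-3.7,0,0],[0,-0.111,0]]
    - [120,[-3.7,0,0],[0,-0.111,0]]
    - [120,[0,0,0],[0,0,0]]
    - [120,[0,0,0],[0,0,0]]
    - [120,[0,0,0],[0,0,0]]
    - [120,[0,0,0],[0,0,0]]
    - [120,[0,0,0],[0,0,0]]

```text
time_s: 37.65
ee_pos: [573.5, -165.4, 169.3]
ee_rot: [179.9, 49.9, 70.7]
force: [-0.1, -0.1, -0.7]
gripper_width: 60.0
gripper_force: 35.0
```

```bash
python3 - <<'E'
from h import *; from kin import *
np.set_printoptions(precision=2,suppress=True,linewidth=150)
s,f=grab("top"); x=np.array(s["ee_pos"]); M=R.from_euler("xyz",s["ee_rot"],degrees=True).as_matrix(); print(x,s["ee_rot"],s["gripper_width"],s["force"])
print("shift above mat (TCP z 100)",M.T@(np.array([490.2,-408.9,100])-x))
W=cloud(f); hsv=cv2.cvtColor(f["color"],cv2.COLOR_RGB2HSV); H,S,V=[hsv[:,:,i].astype(int) for i in range(3)]
blue=(H>100)&(H<125)&(S>150)&(V>60)&(W[...,1]<-280)&(abs(W[...,2])<8); print("mat",cv2.minEnclosingCircle(W[blue][:,:2].astype(np.float32)))
save(f,"t6",(330,140,470,245),5)
E
```

```text
[ 573.54 -165.42  169.35] [179.87  49.89  70.68] 59.98051835715883 [-0.08 -0.06 -0.67]
shift above mat (TCP z 100) [-112.77    1.35  241.49]
mat ((496.8734436035156, -391.14715576171875), 48.53977966308594)
```

View pics/t6.png

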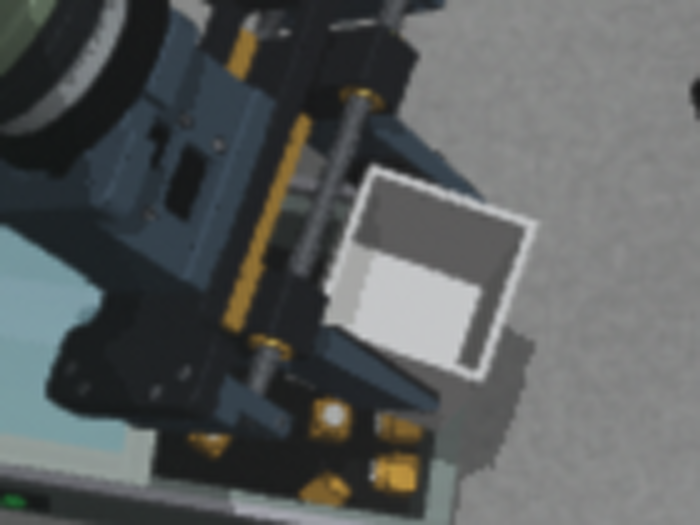

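Request:
servo_tool:
  steps:
    - [120,[-5,0,12],[0,0,0]]
    - [120,[-11,0,24],[0,0,0]]
    - [120,[-14,0,30],[0,0,0]]
    - [120,[-14,0,30],[0,0,0]]
    - [120,[-14,1,30],[0,0,0]]
    - [120,[-14,0,30],[0,0,0]]
    - [120,[-14,0,30],[0,0,0]]
    - [120,[-12,0,26],[0,0,0]]
    - [120,[-9,0,18],[0,0,0]]
    - [120,[-6,0,11.5],[0,0,0]]

```text
time_s: 38.7
ee_pos: [488.3, -410.2, 99.2]
ee_rot: [-179.9, 50.0, 70.8]
force: [0.1, 0.4, -0.1]
gripper_width: 59.9
gripper_force: 35.0
```

```bash
python3 - <<'E'
from h import *
np.set_printoptions(precision=2,suppress=True,linewidth=150)
s=state(); x=np.array(s["ee_pos"]); M=R.from_euler("xyz",s["ee_rot"],degrees=True).as_matrix(); print(x,s["ee_rot"],s["force"])
print("shift down (TCP z 30)",M.T@(np.array([490.2,-409.5,30])-x), "down10",M.T@[0,0,-10])
E
```

```text
[ 488.27 -410.19   99.15] [-179.88   49.98   70.84] [ 0.07  0.41 -0.13]
shift down (TCP z 30) [53.78  1.69 43.48] down10 [7.66 0.01 6.43]
```

Request:
servo_tool:
  steps:
    - [120,[5,0.5,4],[0,0,0]]
    - [120,[9,0.5,7.5],[0,0,0]]
    - [120,[10,0.5,8],[0,0,0]]
    - [120,[9,0,7.5],[0,0,0]]
    - [120,[7,0,6],[0,0,0]]
    - [120,[5,0,4],[0,0,0]]
    - [120,[3.5,0,3],[0,0,0]]
    - [120,[2.5,0,2],[0,0,0]]
    - [120,[1.5,0,1],[0,0,0]]
    - [120,[0,0,0],[0,0,0]]

```text
time_s: 39.7
ee_pos: [491.9, -408.2, 31.9]
ee_rot: [180.0, 50.0, 70.8]
force: [-0.3, 0.2, -1.1]
gripper_width: 59.6
gripper_force: 35.0
```

Request:
servo_tool:
  steps:
    - [120,[0.8,0,0.6],[0,0,0]]
    - [120,[0.8,0,0.6],[0,0,0]]
    - [120,[0.6,0,0.5],[0,0,0]]
    - [120,[0,0,0],[0,0,0]]
    - [80,[0,0,0],[0,0,0]]
    - [40,[0,0,0],[0,0,0]]
    - [0,[0,0,0],[0,0,0]]
    - [0,[0,0,0],[0,0,0]]
    - [0,[0,0,0],[0,0,0]]
    - [0,[0,0,0],[0,0,0]]

```text
time_s: 40.7
ee_pos: [491.9, -408.1, 29.1]
ee_rot: [180.0, 50.0, 70.9]
force: [-0.2, 0.3, 0.2]
gripper_width: 91.1
gripper_force: 0.0
```

Request:
servo_tool:
  steps:
    - [0,[0,0,-5],[0,0,0]]
    - [0,[0,0,-10],[0,0,0]]
    - [0,[0,0,-20],[0,0,0]]
    - [0,[0,0,-25],[0,0,0]]
    - [0,[0,0,-30],[0,0,0]]
    - [0,[0,0,-30],[0,0,0]]
    - [0,[0,0,-30],[0,0,0]]
    - [0,[0,0,-25],[0,0,0]]
    - [0,[0,0,-15],[0,0,0]]
    - [0,[0,0,0],[0,0,0]]

```text
time_s: 41.7
ee_pos: [541.3, -268.9, 153.1]
ee_rot: [179.7, 49.9, 70.8]
force: [-0.3, -0.6, -0.3]
gripper_width: 91.3
gripper_force: 0.0
```

```bash
python3 - <<'E'
from h import *
np.set_printoptions(precision=1,suppress=True,linewidth=150)
s,f=grab("top"); print(s["ee_pos"],s["ee_rot"])
print(cup(f))
print("scene",[ (q["at"],q["confidence"]) for q in look_for(f,"cup_mid")])
# treadle pad
W=cloud(f); hsv=cv2.cvtColor(f["color"],cv2.COLOR_RGB2HSV); V=hsv[:,:,2]
x,y,z=W[...,0],W[...,1],W[...,2]
m=(x>420)&(x<620)&(y>260)&(y<430)&(z>20)
P=W[m&(z>50)]; 
# fit plane of upper face
A=np.c_[P[:,:2],np.ones(len(P))]; keep=np.ones(len(P),bool)
for _ in range(5):
    c=np.linalg.lstsq(A[keep],P[keep,2],rcond=None)[0]; keep=abs(A@c-P[:,2])<4
gr=c[:2]; print("plane slope rad",np.arctan(np.hypot(*gr)),"uphill dir deg",np.degrees(np.arctan2(gr[1],gr[0])),keep.sum(),len(P))
Q=P[keep]; print("rect z>60.7",cv2.minAreaRect(Q[(Q[:,2]>60.7)][:,:2].astype(np.float32)),"zmax",np.percentile(Q[:,2],99.5))
yel=(hsv[:,:,1]<100)&(V<70)&m&(z>55); k,l,st,cc=cv2.connectedComponentsWithStats(yel.astype(np.uint8)); i=1+np.argmax(st[1:,4]); print("dark",st[i],W[l==i].mean(0),cv2.minAreaRect(W[l==i][:,:2].astype(np.float32)))
E
```

```text
[ 541.3 -268.9  153.1] [179.7  49.9  70.8]
(346, ((498.9968566894531, -389.5927429199219), (61.66917419433594, 61.03562927246094), 70.8951416015625), array([ 498.7, -390.9,   76.2]))
scene [([518.0, 259.3], 0.74)]
plane slope rad 0.3802168485860645 uphill dir deg 174.19544626654672 1449 1630
rect z>60.7 ((481.9277648925781, 340.8875732421875), (77.54182434082031, 70.23810577392578), 84.65088653564453) zmax 85.3593476286128
dark [ 135  242   43   33 1018] [483.6 340.1  72.3] ((484.2344055175781, 340.30816650390625), (69.61357116699219, 63.503273010253906), 85.13518524169922)
```

Request:
servo_tool:
  steps:
    - [0,[0,0,0],[0,0.1247,0]]
    - [20,[0,0,0],[0,0.1247,0]]
    - [40,[0,0,0],[0,0.1247,0]]
    - [60,[0,0,0],[0,0.1247,0]]
    - [80,[0,0,0],[0,0.1247,0]]
    - [100,[0,0,0],[0,0.1247,0]]
    - [100,[0,0,0],[0,0.1247,0]]
    - [100,[0,0,0],[0,0,-0.095]]
    - [100,[0,0,0],[0,0,-0.095]]
    - [100,[0,0,0],[0,0,0]]

```text
time_s: 42.8
ee_pos: [538.0, -271.6, 150.0]
ee_rot: [-179.8, -0.1, 81.6]
force: [0.1, 0.0, -0.8]
gripper_width: 55.6
gripper_force: 0.0
```

```bash
python3 - <<'E'
from h import *
np.set_printoptions(precision=2,suppress=True,linewidth=150)
s=state(); print(s["ee_pos"],s["ee_rot"],s["gripper_width"],tool(s,[622.7,80,130]))
E
```

```text
[ 538.03 -271.61  149.97] [-179.84   -0.07   81.59] 55.550774510261775 [360.18  32.42  20.34]
```

Request:
servo_tool:
  steps:
    - [100,[20,2,0],[0,0,0]]
    - [100,[40,3,0],[0,0,0]]
    - [100,[42,4,0],[0,0,0]]
    - [100,[42,4,0],[0,0,0]]
    - [100,[42,4,0],[0,0,0]]
    - [100,[42,4,0],[0,0,0]]
    - [100,[42,4,0],[0,0,0]]
    - [100,[40,3,0],[0,0,0]]
    - [100,[30,3,0],[0,0,0]]
    - [100,[20,2,0],[0,0,0]]

```text
time_s: 43.8
ee_pos: [623.6, 83.0, 150.5]
ee_rot: [-179.9, -0.0, 81.7]
force: [-0.4, 0.1, 0.9]
gripper_width: 55.9
gripper_force: 0.0
```

```bash
python3 - <<'E'
from h import *
np.set_printoptions(precision=1,suppress=True,linewidth=150)
s,f=grab("top"); W=cloud(f); print(s["ee_pos"],s["ee_rot"],tool(s,[622.7,80,59]))
O=np.array([593.6,-123]); ax=np.array([.9898,-.1426]); ay=np.array([.1426,.9898])
u=(W[...,:2]-O)@ax; v=(W[...,:2]-O)@ay; z=W[...,2]
m=(abs(u)<55)&(v>-55)&(v<45); print("chamber z pct",np.nanpercentile(z[m],[5,50,90,99,100]))
print("blanks",[(np.round(q["at"]),round(q["confidence"],2)) for q in look_for(f,"blank1_mid")],[o[2] for o in brass(f)])
print("cup",cup(f))
save(f,"t7",(340,150,450,260),5)
E
```

```text
[623.6  83.  150.5] [-179.9   -0.    81.7] [-3.1 -0.3 91.5]
chamber z pct [ 9.8 13.  28.1 47.1 51.2]
blanks [(array([409., 224.]), 0.42)] [array([ 561.6, -127.9,   13.6]), array([527.1, -88.3,  18.1]), array([ 323.6, -169.8,   15.1])]
cup (348, ((499.22467041015625, -389.1679382324219), (62.56817626953125, 61.089576721191406), 70.6100845336914), array([ 499. , -390. ,   76.5]))
```

View pics/t7.png

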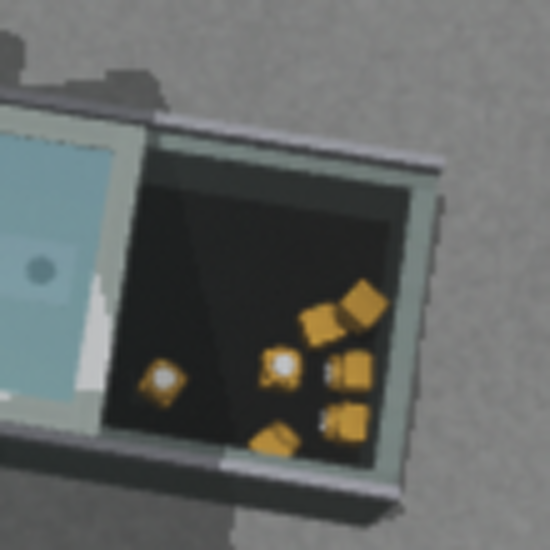

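Request:
servo_tool:
  steps:
    - [100,[-2,0,10],[0,0,0]]
    - [100,[-1,0,15],[0,0,0]]
    - [100,[0,0,15],[0,0,0]]
    - [100,[0,0,15],[0,0,0]]
    - [100,[0,0,15],[0,0,0]]
    - [100,[0,0,10],[0,0,0]]
    - [100,[0,0,7],[0,0,0]]
    - [100,[0,0,4],[0,0,0]]
    - [150,[0,0,0],[0,0,0]]
    - [220,[0,0,0],[0,0,0]]

```text
time_s: 44.9
ee_pos: [623.9, 77.9, 61.0]
ee_rot: [179.9, -0.0, 81.7]
force: [-0.1, 0.3, 0.2]
gripper_width: 42.0
gripper_force: 0.0
```

Request:
servo_tool:
  steps:
    - [220,[0,0,0],[0,0,0]]
    - [220,[0,0,0],[0,0,0]]
    - [220,[0,0,0],[0,0,0]]
    - [220,[0,0,-2],[0,0,0]]
    - [220,[0,0,-2],[0,0,0]]
    - [220,[0,0,-3],[0,0,0]]
    - [220,[0,0,-3],[0,0,0]]
    - [220,[0,0,-3],[0,0,0]]
    - [220,[0,0,0],[0,0,0]]
    - [220,[0,0,0],[0,0,0]]
  squeeze: 40

```text
time_s: 45.9
ee_pos: [622.5, 78.0, 72.8]
ee_rot: [-179.9, -0.0, 81.7]
force: [-5.0, 0.8, -7.3]
gripper_width: 25.0
gripper_force: 40.0
```

Request:
servo_tool:
  steps:
    - [220,[-4,0,0],[0,0,0]]
    - [220,[-8,0,0],[0,0,0]]
    - [220,[-10,0,0],[0,0,0]]
    - [220,[-12,0,0],[0,0,0]]
    - [220,[-12,0,0],[0,0,0]]
    - [220,[-12,0,0],[0,0,0]]
    - [220,[-12,0,0],[0,0,0]]
    - [220,[-12,0,0],[0,0,0]]
    - [220,[-10,0,0],[0,0,0]]
    - [220,[-8,0,0],[0,0,0]]

```text
time_s: 46.9
ee_pos: [608.1, -21.6, 72.9]
ee_rot: [-179.9, -0.0, 81.7]
force: [-4.3, 3.2, -7.4]
gripper_width: 25.1
gripper_force: 40.0
```

Request:
servo_tool:
  steps:
    - [220,[-6,0,0],[0,0,0]]
    - [220,[-5,0,0],[0,0,0]]
    - [220,[-4,0,0],[0,0,0]]
    - [220,[-3,0,0],[0,0,0]]
    - [220,[-2,0,0],[0,0,0]]
    - [220,[0,0,0],[0,0,0]]
    - [220,[0,0,4],[0,0,0]]
    - [220,[0,0,4],[0,0,0]]
    - [220,[0,0,5],[0,0,0]]
    - [220,[0,0,0],[0,0,0]]

```text
time_s: 47.9
ee_pos: [605.4, -40.3, 61.1]
ee_rot: [-179.9, -0.1, 81.7]
force: [-6.7, 4.0, -2.2]
gripper_width: 24.9
gripper_force: 40.0
```

Request:
servo_tool:
  steps:
    - [160,[0,0,0],[0,0,0]]
    - [100,[0,0,0],[0,0,0]]
    - [100,[0,0,0],[0,0,0]]
    - [100,[0,0,-10],[0,0,0]]
    - [100,[0,0,-20],[0,0,0]]
    - [100,[0,0,-25],[0,0,0]]
    - [100,[0,0,-25],[0,0,0]]
    - [100,[0,0,-20],[0,0,0]]
    - [100,[0,0,-10],[0,0,0]]
    - [100,[0,0,0],[0,0,0]]

```text
time_s: 48.9
ee_pos: [607.6, -41.1, 172.6]
ee_rot: [179.7, -0.0, 81.7]
force: [-0.5, -0.1, 0.0]
gripper_width: 55.2
gripper_force: 0.0
```

```bash
python3 - <<'E'
from h import *
np.set_printoptions(precision=1,suppress=True,linewidth=150)
s,f=grab("wrist"); W=cloud(f,s); print(s["ee_pos"],s["ee_rot"])
hsv=cv2.cvtColor(f["color"],cv2.COLOR_RGB2HSV); H,S,V=[hsv[:,:,i].astype(int) for i in range(3)]
red=((H<8)|(H>172))&(S>150)&(V>60)&(W[...,2]>75)
q=W[red]; print("knob",len(q),np.median(q,0),cv2.minEnclosingCircle(q[q[:,2]>98][:,:2].astype(np.float32)),"before: 606.8 -39.6, top 103")
h=np.array([593.6+.1426*85,-123+.9898*85]); print(tool(s,[483,340.5,150]))
E
```

```text
[607.6 -41.1 172.6] [179.7  -0.   81.7]
knob 1343 [607.2 -38.3 103. ] ((606.7388305664062, -39.68364715576172), 12.677699089050293) before: 606.8 -39.6, top 103
[ 359.7 -178.2   22. ]
```

Request:
servo_tool:
  steps:
    - [180,[20,-10,0],[0,0,0]]
    - [255,[40,-20,0],[0,0,0]]
    - [255,[42,-21,0],[0,0,0]]
    - [255,[42,-21,0],[0,0,0]]
    - [255,[42,-21,0],[0,0,0]]
    - [255,[42,-21,0],[0,0,0]]
    - [255,[42,-21,0],[0,0,0]]
    - [255,[40,-20,0],[0,0,0]]
    - [255,[30,-14,0],[0,0,0]]
    - [255,[20,-10,0],[0,0,0]]

```text
time_s: 49.95
ee_pos: [479.2, 343.1, 169.0]
ee_rot: [-179.9, 0.0, 81.9]
force: [0.1, -0.3, 0.2]
gripper_width: 0.6
gripper_force: 0.0
```

Request:
servo_tool:
  steps:
    - [255,[0,0,15],[0,0,0]]
    - [255,[0,0,20],[0,0,0]]
    - [255,[0,0,20],[0,0,0]]
    - [255,[0,0,20],[0,0,0]]
    - [255,[0,0,15],[0,0,0]]
    - [255,[0,0,8],[0,0,0]]
    - [255,[0,0,4],[0,0,0]]
    - [255,[0,0,0],[0,0,0]]
    - [255,[0,0,0],[0,0,0]]
    - [255,[0,0,0],[0,0,0]]

```text
time_s: 50.95
ee_pos: [481.3, 341.5, 69.4]
ee_rot: [179.9, -0.1, 81.7]
force: [-0.3, -0.4, 0.6]
gripper_width: 0.3
gripper_force: 0.0
```

Request:
servo_tool:
  steps:
    - [255,[0,0,5],[0,0,0]]
    - [255,[0,0,5],[0,0,0]]
    - [255,[0,0,4],[0,0,0]]
    - [255,[0,0,4],[0,0,0]]
    - [255,[0,0,4],[0,0,0]]
    - [255,[0,0,4],[0,0,0]]
    - [255,[0,0,4],[0,0,0]]
    - [255,[0,0,3],[0,0,0]]
    - [255,[0,0,0],[0,0,0]]
    - [255,[0,0,0],[0,0,0]]

```text
time_s: 51.95
ee_pos: [479.4, 341.8, 36.7]
ee_rot: [-179.9, -0.1, 81.7]
force: [-5.2, 0.3, 10.8]
gripper_width: 0.5
gripper_force: 5.2
```

Request:
servo_tool:
  steps:
    - [255,[0,0,1.5],[0,0,0]]
    - [255,[0,0,1.5],[0,0,0]]
    - [255,[0,0,0],[0,0,0]]
    - [255,[0,0,0],[0,0,0]]
    - [255,[0,0,0],[0,0,0]]
    - [255,[0,0,0],[0,0,0]]
    - [255,[0,0,0],[0,0,0]]
    - [255,[0,0,0],[0,0,0]]
    - [255,[0,0,0],[0,0,0]]
    - [255,[0,0,0],[0,0,0]]

```text
time_s: 52.95
ee_pos: [479.0, 341.8, 33.8]
ee_rot: [-179.8, -0.1, 81.7]
force: [-6.4, 1.0, 11.1]
gripper_width: 0.4
gripper_force: 5.6
```

```bash
cat > tr.py <<'E'
from h import *
np.set_printoptions(precision=2,suppress=True)
s,f=grab("top"); print(s["force"],s["ee_pos"])
W=cloud(f); hsv=cv2.cvtColor(f["color"],cv2.COLOR_RGB2HSV); H,S,V=[hsv[:,:,i].astype(int) for i in range(3)]
m=(H>19)&(H<32)&(S>150)&(V>70)&(W[...,0]>380)&(W[...,0]<700)&(W[...,1]>250)&(W[...,1]<450)&(W[...,2]>15)&(W[...,2]<100)
P=W[m]; A=np.c_[P[:,:2],np.ones(len(P))]; k=np.ones(len(P),bool)
for _ in range(6): c=np.linalg.lstsq(A[k],P[k,2],rcond=None)[0]; k=abs(A@c-P[:,2])<3
print("tilt",np.arctan(np.hypot(*c[:2])),k.sum(),len(P))
E
python3 tr.py
```

```text
[-6.39  0.97 11.13] [478.97 341.81  33.81]
tilt 0.08375728994801694 727 796
```

Request:
servo_tool:
  steps:
    - [255,[0,0,1.5],[0,0,0]]
    - [255,[0,0,1.5],[0,0,0]]
    - [255,[0,0,1],[0,0,0]]
    - [255,[0,0,0],[0,0,0]]
    - [255,[0,0,0],[0,0,0]]
    - [255,[0,0,0],[0,0,0]]
    - [255,[0,0,0],[0,0,0]]
    - [255,[0,0,0],[0,0,0]]
    - [255,[0,0,0],[0,0,0]]
    - [255,[0,0,0],[0,0,0]]

```text
time_s: 54.0
ee_pos: [478.9, 341.9, 32.6]
ee_rot: [-179.9, -0.1, 81.7]
force: [-10.7, -2.0, 28.7]
gripper_width: 0.5
gripper_force: 13.8
```

At the stop (force jumped to 29 N). Release the treadle and retreat.

Request:
servo_tool:
  steps:
    - [255,[0,0,-3],[0,0,0]]
    - [255,[0,0,-5],[0,0,0]]
    - [255,[0,0,-8],[0,0,0]]
    - [255,[0,0,-10],[0,0,0]]
    - [255,[0,0,-15],[0,0,0]]
    - [255,[0,0,-25],[0,0,0]]
    - [255,[0,0,-30],[0,0,0]]
    - [255,[0,0,-30],[0,0,0]]
    - [255,[0,0,-10],[0,0,0]]
    - [255,[0,0,0],[0,0,0]]

```text
time_s: 55.0
ee_pos: [481.3, 341.5, 165.5]
ee_rot: [179.9, -0.1, 81.7]
force: [-0.4, -0.0, -0.8]
gripper_width: 0.4
gripper_force: 0.0
```

```bash
python3 tr.py; python3 - <<'E'
from h import *
np.set_printoptions(precision=1,suppress=True)
s,f=grab("top"); save(f,"t9"); print("cup",cup(f)); W=cloud(f)
hsv=cv2.cvtColor(f["color"],cv2.COLOR_RGB2HSV); H,S,V=[hsv[:,:,i].astype(int) for i in range(3)]
red=((H<8)|(H>172))&(S>130)&(V>60)&(W[...,2]>75)&(W[...,0]>550)&(W[...,1]>-200)
print("knob",np.median(W[red],0),"start 605 -38.9 102.2")
E
```

```text
[-0.43 -0.05 -0.75] [481.3  341.53 165.51]
tilt 0.3545765699247357 1091 1174
cup (353, ((499.3273010253906, -389.40960693359375), (61.238067626953125, 61.64067840576172), 71.49597930908203), array([ 498.9, -389.6,   76.4]))
knob [604.4 -40.4 101.9] start 605 -38.9 102.2
```

View pics/t9.png

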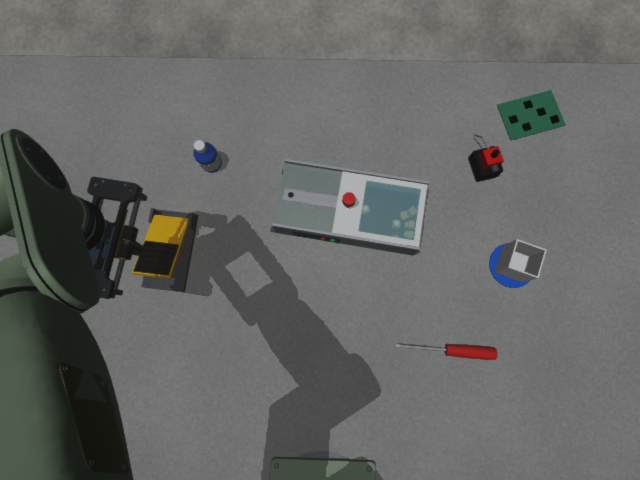

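The picture shows the cover shut with the blanks under its window (about 365–415, 205–235). The empty cup stands on its mat at (520, 262), the treadle is up at (162, 243), and the bystanders have not moved.

```bash
python3 -c "
from workcell import ticket
print(ticket.job_done())"
```

```text
the job is handed in; nothing more can be done
None
```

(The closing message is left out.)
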